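# Swap two actuators between test nests and pack up the short one

## Task

The blue and the orange actuator are in each other's nests: swap them, parking one of them on the free grey tray on the way, so that each stands upright, square and centred between the posts of the nest of its own colour. Before the orange actuator goes into the orange nest, lay two of the three coloured packers flat on top of each other, centred, on that nest's floor, choosing them so that the orange actuator standing on them has the top of its dark base plate level with the tops of the orange posts. Do not knock over or push away the black robot hand.

Things in the scene. Friction and masses are not known exactly. Their poses are not given: they have to be found in the camera images.
- blue_actuator: the tall actuator, loose, 0.25 to 0.5 kg: a blue upright housing 62 mm (along x) by 44 mm (along y) on a dark steel base plate 64 x 44 mm, 10 mm thick; 82 mm high to the housing's top, with an aluminium output disc 34 mm across and 10 mm high on that. Origin: centre of the underside, z up. Grip it across y (44 mm) on the housing. At the start it stands on the floor of the orange nest.
- orange_actuator: the short actuator, loose, 0.25 to 0.5 kg: like the blue one but with an orange housing, and only 50 mm high to the housing's top, plus the 10 mm output disc. Its dark base plate is 64 x 44 mm and 10 mm thick. Origin: centre of the underside, z up. Grip it across y (44 mm). At the start it stands on the floor of the blue nest.
- blue_nest: fixed blue nest: base plate 124 x 92 x 10 mm with one blue post (14 mm thick along x, 44 mm wide) at each end, 80 mm free between them along x; +y and -y sides open. Post tops 24 mm above the bench. Origin: centre of the underside, on the bench; floor at z = 10 mm; x runs from post to post.
- orange_nest: fixed orange nest: base plate 124 x 92 x 10 mm with one orange post (14 mm thick along x, 44 mm wide) at each end, 80 mm free between them along x; +y and -y sides open. Post tops 52 mm above the bench. Origin: centre of the underside, on the bench; floor at z = 10 mm; x runs from post to post. Gap to fill under the orange actuator's 10 mm base plate: 32 mm.
- tray: the free parking spot: a fixed flat all-grey tray 130 x 100 mm with a grey felt top, 8 mm high, no rim. Origin: centre of its underside, on the bench; its top is at z = 8 mm.
- packer_yellow: a loose flat yellow packer plate 60 mm (x) by 40 mm (y), 8 mm thick, lying flat on the bench at the start. Origin: centre of its underside. Grip it across y (40 mm).
- packer_green: a loose flat green packer plate 60 mm (x) by 40 mm (y), 14 mm thick, lying flat on the bench at the start. Origin: centre of its underside.
- packer_red: a loose flat red packer plate 60 mm (x) by 40 mm (y), 24 mm thick, lying flat on the bench at the start. Origin: centre of its underside. Grip it across y (40 mm).
- robot_hand: a black robot hand standing fingers-up on a 70 x 70 mm foot at the right-hand (-y) side of the bench, 170 mm high, about 110 mm wide along its own y, loose (0.7 kg). Origin: centre of the foot's underside. To be left alone.
Not all that is in view belongs to the job. What is shaped like the orange_nest but pink or turquoise is not meant.

How it is judged (in metres and radians):
On the way, in this order (a step that is already met when the one before it is completed fails the run):
1. one of the two actuators stands upright on the grey tray (((horizontal distance between blue_actuator and tray below 0.045 m and z of blue_actuator in the frame of tray between 0.004 and 0.013 m and angle between blue_actuator's own z axis and vertical below 0.1 rad and linear speed of blue_actuator below 0.03 m/s and angular speed of blue_actuator below 0.3 rad/s) or (horizontal distance between orange_actuator and tray below 0.045 m and z of orange_actuator in the frame of tray between 0.004 and 0.013 m and angle between orange_actuator's own z axis and vertical below 0.1 rad and linear speed of orange_actuator below 0.03 m/s and angular speed of orange_actuator below 0.3 rad/s))), for 0.2 s.
2. the two packers that fill the 32 mm gap (8 mm yellow and 24 mm red) lie stacked flat on the floor of the orange nest (horizontal distance between each of packer_yellow, packer_red and orange_nest below 0.012 m and z of packer_yellow in the frame of orange_nest between 0.006 and 0.038 m and angle between each of packer_yellow, packer_red's own z axis and vertical below 0.1 rad and linear speed of each of packer_yellow, packer_red below 0.03 m/s and angular speed of each of packer_yellow, packer_red below 0.3 rad/s and z of packer_red in the frame of orange_nest between 0.006 and 0.038 m), for 0.2 s.
At the end, for the whole second after the job is handed in: Blue actuator on the blue nest floor; orange one on the yellow and red packers in the orange nest, underside 39.5 to 44.5 mm above the bench; actuators and packers within 12 mm of nest centre, tilt under 0.1 rad, actuators square within 0.2 rad (either way round), all at rest (all of step 2 and horizontal distance between blue_actuator and blue_nest below 0.012 m and z of blue_actuator in the frame of blue_nest between 0.007 and 0.013 m and angle between each of blue_actuator, orange_actuator's own z axis and vertical below 0.1 rad and angle between the x axis of blue_actuator and the x axis of blue_nest, either way round below 0.2 rad and linear speed of each of blue_actuator, orange_actuator below 0.03 m/s and angular speed of each of blue_actuator, orange_actuator below 0.3 rad/s and horizontal distance between orange_actuator and orange_nest below 0.012 m and z of orange_actuator in the frame of orange_nest between 0.0395 and 0.0445 m and angle between the x axis of orange_actuator and the x axis of orange_nest, either way round below 0.2 rad); the robot touches nothing.
It fails at once if the robot hand is pushed more than 30 mm or tipped (distance of robot_hand from where it was at the start of the episode above 0.03 m or angle between robot_hand's own z axis and vertical above 0.3 rad).
It fails at once if an actuator is tipped over (angle between any of blue_actuator, orange_actuator's own z axis and vertical above 0.8 rad).
It also fails if it takes over 128 s, if anything falls off the work surface, if the arm or the gripper's body presses on something with over 40 N, if the wrist force passes 120 N, or if a joint passes its speed limit or range.

## Robot

A 7-joint arm with a two-finger parallel gripper is mounted at the origin on the work surface. World frame = base frame: x ahead of the robot, y to its left, z up, the work surface at z = 0. Lengths are in mm, angles in rad, forces in N, time in s.
With the tool pointing down it reaches from about 400 to 875 mm from the base axis. Payload 4.4 kg.
Tool frame: the origin (TCP) lies midway between the tips of the shut fingers; the grasp point (between the pads) lies 19 mm behind it; x points along the fingers, z is the direction in which the jaws open and shut, and the axes are right-handed (so a half turn about x gives the same grasp; the last joint's range is limited). The gripper opens to 85 mm and grips with 20 to 120 N. Pads are 22 mm wide; open, the fingers measure 114 mm over their backs; the gripper's body (76 mm by 85 mm) begins 54 mm behind the grasp point. The pads swing forward as they close: fully open they stand 13 mm farther back than shut.
Start: joints at [-0.066, 0.628, 0.038, 1.517, -0.027, 0.996, -0.02], TCP at [650.014, 0.027, 231.313] pointing down, gripper open.
Joint ranges: [-3.06, 3.06], [-0.37, 2.12], [-1.25, 1.32], [0.18, 2.47], [-1.1, 4.24], [0.23, 1.98], [-2.94, 2.94]. Speed limits (rad/s): [2.57, 2.57, 3.14, 3.14, 3.14, 3.14, 3.14].

## Interface

Orientations are given as [roll, pitch, yaw] about the fixed x, y, z axes, in that order (R = Rz(yaw) Ry(pitch) Rx(roll)).
In Python, from cell import ctrl gives the robot as it stands. The module is installed in compiled form; this text tells all that it offers.
- The arm moves only by the tool servo_tool, never from a script. Its argument "rows" is a list of rows, each an object of numbers: "dx", "dy", "dz": the shift along the tool's x, y, z in units of 750 mm (1.0 is 750 mm); "wx", "wy", "wz": the turn, a rotation vector about the tool's x, y, z in units of 6 degrees (1.0 is 6 degrees); "fingers": the closure, from 0 (fully open) to 1 (shut). In form: [{"dx": .., "dy": .., "dz": .., "wx": .., "wy": .., "wz": .., "fingers": ..}, ...]. A call has 1 to 5 rows; each row shifts and turns the commanded pose from where the row before left it, along the tool's axes as they then stand; what a row does not reach is not made up. A row lasts 1/8 s, in which the tool goes at most 62.5 mm and 10.7 degrees, less where a joint would pass 70% of its speed; a pose out of reach is approached as far as the arm can. A call with a number of a shift or a turn outside -1 to 1 is refused whole. A call with a gripper value outside its range is refused whole. The fingers move at their own pace and stop on an object; the grip force is fixed at half the most. Time passes only in rows, so rows that do not move let the fingers close. It gives the time, the measured TCP pose, the force and the opening at its end, in the units of the state.
- ctrl.read_state(): the state, without advancing time (a new reading comes with each control period).
- ctrl.get_image(name): name is "scene" or "side" or "wrist"; returns the picture (480x640x3 uint8, red, green, blue); there is no depth.
- ctrl.camera_info(name): a dict with "fovy" (degrees; the focal length in pixels is half the picture's height over the tangent of half this angle, whatever the lens; pixels are square), "cx", "cy" (the principal point, pixels), "R" (3x3) and "t" (3): a world point X has camera coordinates R X + t. Camera axes: x right, y down, z forward; pixel columns grow to the right and rows downward; lengths in mm; the calibration is good to about 2 mm. A picture is of the moment at which its call begins: read the wrist's pose just before it. camera_info takes no time and is no camera call; for the wrist camera it gives the pose at the moment of the call.
- ctrl.finish_job(): hands the job in, once; it reports no verdict.
Trained networks look in the newest picture that a camera, given by its name, has taken for a name from the list of things; names that differ only in an ending like _2 or _b are one class to them, and where a whole thing is asked for, a point or a joint stands for the part that bears it (a point fixed in the world has none). Each returns a list of dicts, best first, with "conf" (0 to 1); they miss things now and then, are a little off and sometimes report something else, mostly with a low value. They report only what shows in the picture. A call takes as long as a camera call. They do not tell look-alikes from the thing itself.
- ctrl.search_frame(label, camera): "extent" ([centre column, centre row, width, height] in pixels, round what is visible of it).
- ctrl.silhouettes(label, camera): "region" (480x640 bool, what is visible of it) and "extent" ([centre column, centre row, width, height] in pixels, round what is visible of it).
- ctrl.mark_of(label, camera): "point" ([column, row] in pixels: a listed point, or the origin of a listed thing).
The state is a dict: "clock": time; "qpos": joint angles; "qd": joint speeds; "tau": joint torques, N m; "eef_pos": TCP position; "tool_rot": TCP orientation; "force": force on the tool from outside, world axes, zero at the start; "torque": the same for the moment, N m; "width": finger opening in mm.
Only numpy, scipy, OpenCV 4.12 (cv2) and the standard library are available. Lean on these libraries where they do the work, as an engineer would, in place of code of your own. Each camera call takes 0.05 s, during which the arm holds its last target.

## Working session

There is one attempt and no reset: what is moved stays moved. The work goes in short steps, Python scripts to look and compute and a tool call to move; the robot and the scene stay as the last step left them, time stands still between calls to the robot, and variables do not carry over. Pictures are saved under pics/ and viewed, and the job is handed in when it is done.

Besides the shell and the picture viewer there is one more tool, called after "Emit:" as name([rows], argument=value, ...), one row to a line, values as JSON. servo_tool: Moves the arm, as the interface text tells. Its arguments: {"type":"object","properties":{"rows":{"type":"array"}},"required":["rows"]}

```bash
mkdir -p pics; ls; python3 - <<'E'
from cell import ctrl
import cv2
s=ctrl.read_state(); print(s)
for n in ("scene","side","wrist"):
    im=ctrl.get_image(n); cv2.imwrite(f"pics/{n}0.png",im[:,:,::-1]); print(n,ctrl.camera_info(n))
E
```

```text
pics
{'clock': 0.0, 'qpos': array([-0.06579242,  0.62933677,  0.03844192,  1.51835778, -0.0269766 ,
        0.99630327, -0.01998783]), 'qd': array([-6.78394322e-04,  1.37272134e-03, -2.01735969e-03,  1.83812420e-04,
        1.60309217e-05, -2.60998347e-04, -2.06872862e-03]), 'tau': array([-1.11932164e-03, -5.63405585e+01,  1.22606792e+00, -1.93450052e+01,
        1.09587883e-02,  1.05136272e-02, -8.84369996e-06]), 'eef_pos': array([6.49379723e+02, 1.74457133e-02, 2.30398433e+02]), 'tool_rot': array([-3.11835367,  1.56890919, -3.11833609]), 'force': array([ 0.27125276,  0.65668566, -0.26990748]), 'torque': array([0.02088243, 0.02599699, 0.00803231]), 'width': 85.34541086275195}
scene {'fovy': 55.96298550758367, 'cx': 316.09263172548737, 'cy': 242.0761724398635, 'R': array([[-0.74065082,  0.67188661, -0.00218047],
       [ 0.43823394,  0.48061992, -0.75957587],
       [-0.50930088, -0.56353605, -0.65041505]]), 't': array([ 428.93017976, -177.58737882, 1217.18212946])}
side {'fovy': 44.24231727715693, 'cx': 313.7164030093304, 'cy': 234.0947637213104, 'R': array([[-0.9771283 , -0.21172713, -0.01979672],
       [-0.1144773 ,  0.60219214, -0.79010099],
       [ 0.17920724, -0.76976376, -0.61265693]]), 't': array([ 521.19161554,  130.57725552, 1060.58671852])}
wrist {'fovy': 62.978927962100016, 'cx': 316.3023485791347, 'cy': 243.94458760776547, 'R': array([[ 9.99998844e-01, -1.52032566e-03, -2.41282248e-05],
       [-1.46250909e-03, -9.66068843e-01,  2.58280569e-01],
       [-4.15980103e-04, -2.58280235e-01, -9.66069949e-01]]), 't': array([-649.03920294,  -33.12907731,  378.20234138])}
```

View pics/scene0.png

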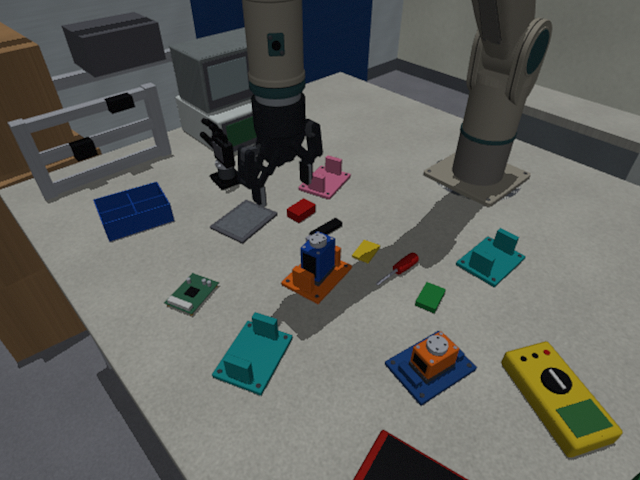

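View pics/side0.png

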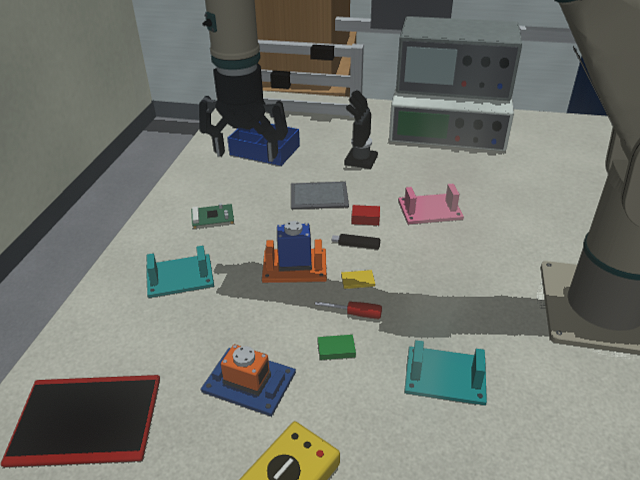

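View pics/wrist0.png

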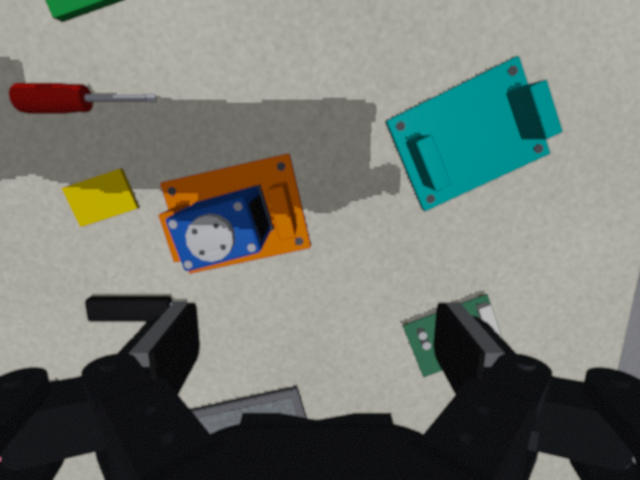

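```bash
cat > h.py <<'E'
from cell import ctrl
import numpy as np, cv2
from scipy.optimize import minimize
from scipy.spatial.transform import Rotation as Ro
W={'blue_actuator':[(-31,31,-22,22,0,82),(-17,17,-17,17,82,92)],
'orange_actuator':[(-31,31,-22,22,0,50),(-17,17,-17,17,50,60)],
'tray':[(-65,65,-50,50,0,8)],
'packer_yellow':[(-30,30,-20,20,0,8)],'packer_green':[(-30,30,-20,20,0,14)],'packer_red':[(-30,30,-20,20,0,24)],
'robot_hand':[(-35,35,-35,35,0,12)]}
for n,h in(('blue_nest',24),('orange_nest',52)):
    W[n]=[(-62,62,-46,46,0,10),(-54,-40,-22,22,10,h),(40,54,-22,22,10,h)]
def proj(ci,X):
    f=240/np.tan(np.radians(ci['fovy']/2)); c=X@ci['R'].T+ci['t']
    return np.c_[f*c[:,0]/c[:,2]+ci['cx'],f*c[:,1]/c[:,2]+ci['cy']]
def boxmask(name,p,z,ci):
    m=np.zeros((480,640),np.uint8); R=np.array([[np.cos(p[2]),-np.sin(p[2])],[np.sin(p[2]),np.cos(p[2])]])
    for i,b in enumerate(W[name]):
        if 'actuator' in name and i==1:
            a=np.linspace(0,2*np.pi,24); V=np.array([[17*np.cos(t),17*np.sin(t),zz] for t in a for zz in b[4:]])
        else: V=np.array([[x,y,zz] for x in b[:2] for y in b[2:4] for zz in b[4:]],float)
        X=np.c_[V[:,:2]@R.T+np.array(p[:2]),V[:,2]+z]
        u=proj(ci,X); u=np.clip(u,-2000,2000)
        cv2.fillConvexPoly(m,np.round(cv2.convexHull(u.astype(np.float32))*16).astype(np.int32),1,shift=4)
    return m.astype(bool)
def pix2w(ci,px,z):
    f=240/np.tan(np.radians(ci['fovy']/2)); d=np.array([(px[0]-ci['cx'])/f,(px[1]-ci['cy'])/f,1])@ci['R']
    o=-ci['R'].T@ci['t']; return o+d*(z-o[2])/d[2]
def fit(name,z,obs,p0):
    # obs: list of (ci, region, ignore)
    def cost(p):
        c=0
        for ci,reg,ig in obs:
            m=boxmask(name,p,z,ci)&~ig; r=reg&~ig
            c+=1-(m&r).sum()/max(1,(m|r).sum())
        return c/len(obs)
    best=None
    for dy in np.arange(-1.5,1.5,.3) if len(p0)==2 else [0]:
        q=np.array([p0[0],p0[1],dy if len(p0)==2 else p0[2]])
        r=minimize(cost,q,method='Nelder-Mead',options=dict(initial_simplex=q+np.array([[0,0,0],[12,0,0],[0,12,0],[0,0,.25]]),xatol=.05,fatol=1e-5,maxiter=150))
        if best is None or r.fun<best.fun: best=r
    return best.x,best.fun
def toolR():
    s=ctrl.read_state(); return Ro.from_euler('xyz',s['tool_rot']).as_matrix(),s
def move(target,yawdir=None):
    """print tool-frame shift to target (mm) and units; jaw angle"""
    R,s=toolR(); d=R.T@(np.array(target)-s['eef_pos'])
    print('pos',s['eef_pos'].round(1),'w',round(s['width'],1),'shift mm',d.round(1),'units',(d/750).round(4))
    if yawdir is not None:
        # want tool z along (cos,sin) or opposite with tool x down
        out=[]
        for sg in (1,-1):
            z=sg*np.array([np.cos(yawdir),np.sin(yawdir),0]);x=np.array([0,0,-1.]);y=np.cross(z,x)
            w=Ro.from_matrix(R.T@np.c_[x,y,z]).as_rotvec(); out.append(np.degrees(w))
        w=min(out,key=np.linalg.norm); print('turn units',(w/6).round(3),'alt',(max(out,key=np.linalg.norm)/6).round(2), 'q7',s['qpos'][6].round(2))
E
cat > look.py <<'E'
from h import *
import pickle,sys
names=sys.argv[1].split(','); cams=sys.argv[2].split(',')
D={}
for c in cams:
    im=ctrl.get_image(c); ci=ctrl.camera_info(c); D[c]=(im,ci,{})
    for n in names:
        r=ctrl.silhouettes(n,c); D[c][2][n]=r
        print(c,n,[(round(q['conf'],2),np.round(q['extent']).astype(int).tolist()) for q in r])
pickle.dump(D,open('D.pkl','wb'))
E
python3 look.py blue_actuator,orange_actuator,blue_nest,orange_nest,tray,packer_yellow,packer_red,robot_hand scene,side
python3 -c "
from h import *; R,s=toolR(); print(R.round(3))"
```

```text
scene blue_actuator [(0.67, [320, 258, 28, 45]), (0.25, [366, 250, 27, 26])]
scene orange_actuator [(0.68, [434, 358, 51, 52])]
scene blue_nest [(0.74, [431, 368, 90, 77]), (0.16, [219, 155, 42, 70])]
scene orange_nest [(0.78, [318, 273, 73, 57]), (0.69, [252, 352, 76, 84]), (0.63, [491, 257, 65, 56]), (0.61, [326, 177, 54, 39])]
scene tray [(0.72, [244, 225, 73, 37]), (0.66, [319, 275, 73, 53])]
scene packer_yellow [(0.97, [366, 251, 27, 26])]
scene packer_red [(0.74, [302, 209, 26, 24])]
scene robot_hand [(0.97, [219, 155, 37, 74])]
side blue_actuator [(0.94, [296, 244, 33, 50])]
side orange_actuator [(0.9, [248, 370, 55, 53])]
side blue_nest [(0.58, [249, 383, 91, 68])]
side orange_nest [(0.76, [446, 375, 82, 67]), (0.69, [179, 273, 68, 51]), (0.65, [432, 206, 65, 43]), (0.57, [293, 262, 66, 43])]
side tray [(0.85, [320, 194, 58, 30])]
side packer_yellow [(0.8, [358, 282, 39, 17]), (0.63, [319, 194, 58, 30]), (0.33, [362, 133, 33, 78])]
side packer_red [(0.8, [368, 215, 30, 16])]
side robot_hand [(0.75, [362, 129, 35, 82])]
[[-0.  0.  1.]
 [ 0.  1. -0.]
 [-1.  0. -0.]]
```

```bash
cat > fitall.py <<'E'
from h import *
import pickle
D=pickle.load(open('D.pkl','rb'))
px={'blue_actuator':[(320,258),(296,244)],'orange_actuator':[(434,358),(248,370)],'blue_nest':[(431,368),(249,383)],'orange_nest':[(318,273),(293,262)],'tray':[(244,225),(320,194)],'packer_yellow':[(366,251),(358,282)],'packer_red':[(302,209),(368,215)],'robot_hand':[(219,155),(362,129)]}
def reg(c,n):
    p=px[n][['scene','side'].index(c)]
    return min(D[c][2][n],key=lambda q:np.hypot(q['extent'][0]-p[0],q['extent'][1]-p[1]))['region']
Z=np.zeros((480,640),bool); P={}
zz={'blue_actuator':10,'orange_actuator':10}
vis={c:D[c][0][:,:,::-1].copy() for c in D}
for n in px:
    if n=='robot_hand':
        for c in D:
            r=reg(c,n); ys,xs=np.nonzero(r); b=ys.max(); print(n,c,'foot px',xs[ys>b-12].mean(),b, pix2w(D[c][1],(xs[ys>b-12].mean(),b-8),0).round(0))
        continue
    obs=[]
    for c in D:
        ig=Z
        if 'nest' in n:
            ig=reg(c,{'blue_nest':'orange_actuator','orange_nest':'blue_actuator'}[n])
            ig=cv2.dilate(ig.astype(np.uint8),np.ones((3,3)))>0
        r=reg(c,n)
        obs.append((D[c][1],r,ig))
    p0=np.mean([pix2w(o[0],px[n][i],zz.get(n,0)+W[n][0][5]/2)[:2] for i,o in enumerate(obs)],axis=0)
    p,f=fit(n,zz.get(n,0),obs,p0); P[n]=p
    print(n,p.round(2),round(f,3),[fit(n,zz.get(n,0),[o],p)[0].round(2) for o in obs])
    for c in D:
        cs,_=cv2.findContours(boxmask(n,p,zz.get(n,0),D[c][1]).astype(np.uint8),0,1); cv2.drawContours(vis[c],cs,-1,(0,255,255) if 'nest' in n else (255,0,255),1)
pickle.dump(P,open('P.pkl','wb'))
cv2.imwrite('pics/fs.png',cv2.resize(vis['scene'][130:430,170:570],(800,600))); cv2.imwrite('pics/fd.png',cv2.resize(vis['side'][120:420,180:580],(800,600)))
E
python3 fitall.py
```

```text
blue_actuator [ 5.7195e+02 -1.0400e+00  3.2000e-01] 0.136 [array([ 5.687e+02, -3.490e+00,  4.500e-01]), array([ 5.7251e+02, -1.1700e+00,  3.0000e-01])]
orange_actuator [ 5.7908e+02  2.8743e+02 -1.2000e-01] 0.094 [array([ 5.7937e+02,  2.8693e+02, -7.0000e-02]), array([ 5.7904e+02,  2.8869e+02, -2.0000e-01])]
blue_nest [ 5.7733e+02  2.8464e+02 -1.9000e-01] 0.076 [array([ 5.7751e+02,  2.8429e+02, -1.8000e-01]), array([ 5.7751e+02,  2.8482e+02, -2.0000e-01])]
orange_nest [ 5.7311e+02 -3.8500e+00  2.4000e-01] 0.11 [array([ 5.7011e+02, -5.1200e+00,  2.4000e-01]), array([ 5.7305e+02, -3.4500e+00,  2.2000e-01])]
tray [ 5.7538e+02 -2.5474e+02  2.5000e-01] 0.075 [array([ 5.7576e+02, -2.5556e+02,  2.3000e-01]), array([ 5.7616e+02, -2.5385e+02,  2.5000e-01])]
packer_yellow [4.4477e+02 1.3490e+01 3.0000e-01] 0.128 [array([4.4477e+02, 1.3490e+01, 3.0000e-01]), array([4.4481e+02, 1.3410e+01, 3.1000e-01])]
packer_red [ 4.5761e+02 -1.8433e+02  1.6000e-01] 0.153 [array([ 4.5754e+02, -1.8426e+02,  1.6000e-01]), array([ 4.5926e+02, -1.8358e+02,  1.1000e-01])]
robot_hand scene foot px 225.16205533596838 189 [ 511. -435.    0.]
robot_hand side foot px 360.0900621118012 168 [ 507. -429.    0.]
```

View pics/fs.png

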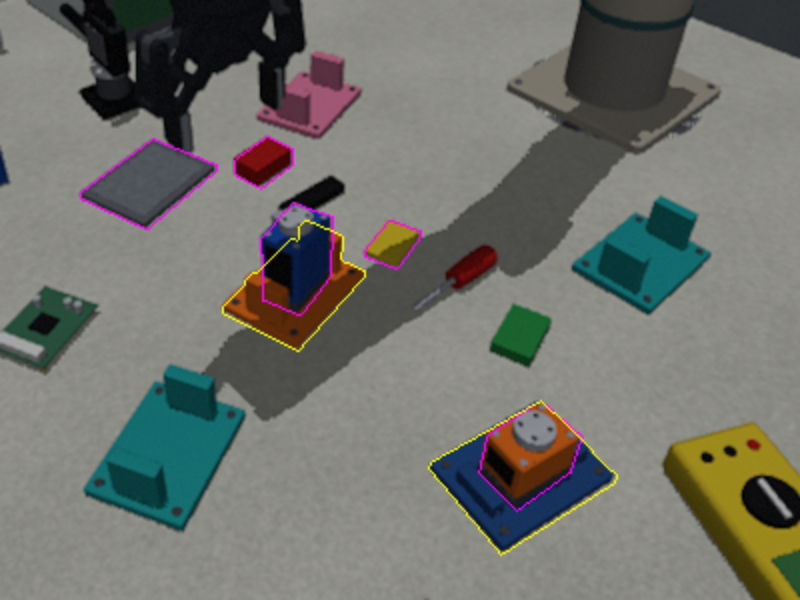

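View pics/fd.png

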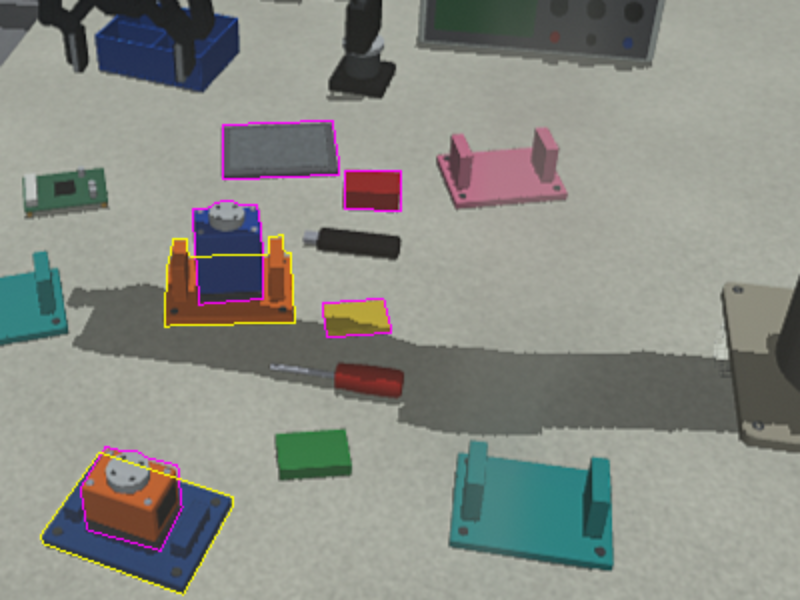

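Emit:
servo_tool([
  {"dz":-0.05,"fingers":0},
  {"dz":-0.05,"fingers":0},
  {"wx":1,"fingers":0},
  {"wx":1,"fingers":0},
  {"wx":1,"fingers":0},
])

```text
schema error: expected keys dx, dy, dz, wx, wy, wz, fingers
```

Emit:
servo_tool([
  {"wx":1,"fingers":0},
  {"wx":1,"fingers":0},
  {"wx":1,"fingers":0},
  {"wx":1,"fingers":0},
  {"wx":1,"fingers":0},
])

```text
schema error: expected keys dx, dy, dz, wx, wy, wz, fingers
```

Emit:
servo_tool([
  {"wx":1,"fingers":0},
  {"wx":1,"fingers":0},
  {"wx":1,"fingers":0},
  {"wx":1,"fingers":0},
  {"wx":0.75,"fingers":0},
])

```text
schema error: expected keys dx, dy, dz, wx, wy, wz, fingers
```

Emit:
servo_tool([
  {"dx":0,"dy":0,"dz":-0.05,"wx":0,"wy":0,"wz":0,"fingers":0},
  {"dx":0,"dy":0,"dz":-0.05,"wx":0,"wy":0,"wz":0,"fingers":0},
  {"dx":0,"dy":0,"dz":0,"wx":1,"wy":0,"wz":0,"fingers":0},
  {"dx":0,"dy":0,"dz":0,"wx":1,"wy":0,"wz":0,"fingers":0},
  {"dx":0,"dy":0,"dz":0,"wx":1,"wy":0,"wz":0,"fingers":0},
])

```text
clock: 1.68
eef_pos: [575.0, 0.0, 231.5]
tool_rot: [0.659, 1.57, 0.342]
force: [-0.7, -0.5, -0.3]
width: 85.5
```

Emit:
servo_tool([
  {"dx":0,"dy":0,"dz":0,"wx":1,"wy":0,"wz":0,"fingers":0},
  {"dx":0,"dy":0,"dz":0,"wx":1,"wy":0,"wz":0,"fingers":0},
  {"dx":0,"dy":0,"dz":0,"wx":1,"wy":0,"wz":0,"fingers":0},
  {"dx":0,"dy":0,"dz":0,"wx":1,"wy":0,"wz":0,"fingers":0},
  {"dx":0,"dy":0,"dz":0,"wx":1,"wy":0,"wz":0,"fingers":0},
])

```text
clock: 2.3
eef_pos: [575.1, 0.1, 231.4]
tool_rot: [1.253, 1.57, 0.412]
force: [0.8, -0.2, 0.1]
width: 85.9
```

Emit:
servo_tool([
  {"dx":0,"dy":0,"dz":0,"wx":1,"wy":0,"wz":0,"fingers":0},
  {"dx":0,"dy":0,"dz":0,"wx":1,"wy":0,"wz":0,"fingers":0},
  {"dx":0,"dy":0,"dz":0,"wx":1,"wy":0,"wz":0,"fingers":0},
  {"dx":0,"dy":0,"dz":0,"wx":1,"wy":0,"wz":0,"fingers":0},
  {"dx":0,"dy":0,"dz":0,"wx":0.75,"wy":0,"wz":0,"fingers":0},
])

```text
clock: 2.92
eef_pos: [575.1, 0.2, 231.4]
tool_rot: [1.901, 1.571, 0.563]
force: [-0.1, -1.0, -0.0]
width: 85.5
```

```bash
python3 look.py blue_actuator,orange_nest wrist; python3 - <<'E'
from h import *
import pickle
D=pickle.load(open('D.pkl','rb'))['wrist']; cv2.imwrite('pics/w1.png',D[0][:,:,::-1])
move((572,-2,42),0.235+np.pi/2)
E
```

```text
wrist blue_actuator []
wrist orange_nest [(0.67, [321, 215, 97, 139]), (0.65, [310, 19, 116, 38]), (0.58, [77, 428, 54, 104])]
pos [5.751e+02 2.000e-01 2.313e+02] w 85.3 shift mm [189.3  -3.5   1.4] units [ 0.2525 -0.0047  0.0019]
turn units [ 0.02   0.001 -0.001] alt [-29.98   0.     0.  ] q7 -1.12
```

View pics/w1.png

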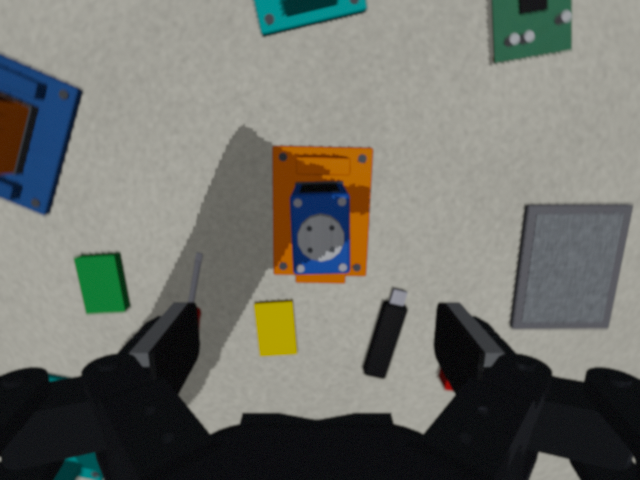

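```bash
python3 - <<'E'
from h import *
import pickle
ci=pickle.load(open('D.pkl','rb'))['wrist'][1]
def c(n,pts,z):
    X=np.array([pix2w(ci,p,z)[:2] for p in pts]); print(n,X.mean(0).round(1)); print(X.round(1).tolist())
c('disc',[(320,238)],102)
c('bluetop',[(293,182),(349,182),(351,273),(292,274)],92)
c('nest',[(273,147),(373,148),(367,276),(273.5,276)],10)
c('yel',[(254,302),(292,299),(298,353),(260,357)],8)
c('tray',[(526,204),(632,205),(608,328),(512,328)],8)
E
```

```text
disc [572.3  -3.6]
[[572.3, -3.6]]
bluetop [576.7  -3.6]
[[605.7, 24.1], [614.9, -15.0], [548.6, -33.5], [537.6, 10.1]]
nest [572.8  -5.9]
[[623.0, 51.1], [642.7, -37.1], [523.2, -63.6], [502.3, 26.0]]
yel [446.5  12.1]
[[470.0, 39.6], [481.8, 3.0], [424.0, -15.9], [410.4, 21.8]]
tray [ 575.  -256.1]
[[626.1, -191.5], [647.9, -289.3], [524.3, -319.9], [501.9, -223.8]]
```

Emit:
servo_tool([
  {"dx":0.05,"dy":-0.0045,"dz":0.004,"wx":0,"wy":0,"wz":0,"fingers":0},
  {"dx":0.06,"dy":0,"dz":0,"wx":0,"wy":0,"wz":0,"fingers":0},
  {"dx":0.06,"dy":0,"dz":0,"wx":0,"wy":0,"wz":0,"fingers":0},
  {"dx":0.05,"dy":0,"dz":0,"wx":0,"wy":0,"wz":0,"fingers":0},
  {"dx":0.032,"dy":0,"dz":0,"wx":0,"wy":0,"wz":0,"fingers":0},
])

```text
clock: 3.7
eef_pos: [571.7, -3.5, 40.5]
tool_rot: [-2.031, 1.569, 2.919]
force: [0.5, -0.2, -0.5]
width: 85.5
```

Emit:
servo_tool([
  {"dx":0,"dy":0,"dz":0,"wx":0,"wy":0,"wz":0,"fingers":1},
  {"dx":0,"dy":0,"dz":0,"wx":0,"wy":0,"wz":0,"fingers":1},
  {"dx":0,"dy":0,"dz":0,"wx":0,"wy":0,"wz":0,"fingers":1},
  {"dx":0,"dy":0,"dz":0,"wx":0,"wy":0,"wz":0,"fingers":1},
  {"dx":0,"dy":0,"dz":0,"wx":0,"wy":0,"wz":0,"fingers":1},
])

```text
clock: 4.32
eef_pos: [573.6, -3.6, 43.8]
tool_rot: [1.388, 1.568, 0.054]
force: [0.2, 0.8, 7.1]
width: 43.0
```

Emit:
servo_tool([
  {"dx":-0.01,"dy":0,"dz":0,"wx":0,"wy":0,"wz":0,"fingers":1},
  {"dx":-0.02,"dy":0,"dz":0,"wx":0,"wy":0,"wz":0,"fingers":1},
  {"dx":-0.03,"dy":0,"dz":0,"wx":0,"wy":0,"wz":0,"fingers":1},
  {"dx":-0.03,"dy":0,"dz":0,"wx":0,"wy":0,"wz":0,"fingers":1},
  {"dx":-0.02,"dy":0,"dz":0,"wx":0,"wy":0,"wz":0,"fingers":1},
])

```text
clock: 4.95
eef_pos: [572.6, -3.7, 126.3]
tool_rot: [1.396, 1.57, 0.061]
force: [0.2, 0.3, -4.6]
width: 43.6
```

```bash
python3 - <<'E'
from h import *
move((575.2,-255.3,123),0.235+np.pi/2)
E
```

```text
pos [572.6  -3.7 126.3] w 43.6 shift mm [  3.3 -56.2 245.3] units [ 0.0044 -0.0749  0.327 ]
turn units [ 0.005  0.002 -0.01 ] alt [-2.999e+01  2.000e-02  0.000e+00] q7 -1.05
```

Emit:
servo_tool([
  {"dx":0,"dy":-0.009,"dz":0.04,"wx":0,"wy":0,"wz":0,"fingers":1},
  {"dx":0,"dy":-0.012,"dz":0.055,"wx":0,"wy":0,"wz":0,"fingers":1},
  {"dx":0,"dy":-0.012,"dz":0.055,"wx":0,"wy":0,"wz":0,"fingers":1},
  {"dx":0,"dy":-0.012,"dz":0.055,"wx":0,"wy":0,"wz":0,"fingers":1},
  {"dx":0,"dy":-0.012,"dz":0.052,"wx":0,"wy":0,"wz":0,"fingers":1},
])

```text
clock: 5.58
eef_pos: [575.4, -202.5, 124.9]
tool_rot: [-1.924, 1.57, 3.024]
force: [0.9, -0.4, -4.7]
width: 43.5
```

Emit:
servo_tool([
  {"dx":0,"dy":-0.01,"dz":0.04,"wx":0,"wy":0,"wz":0,"fingers":1},
  {"dx":0,"dy":-0.008,"dz":0.03,"wx":0,"wy":0,"wz":0,"fingers":1},
  {"dx":0.03,"dy":0,"dz":0,"wx":0,"wy":0,"wz":0,"fingers":1},
  {"dx":0.03,"dy":0,"dz":0,"wx":0,"wy":0,"wz":0,"fingers":1},
  {"dx":0.015,"dy":0,"dz":0,"wx":0,"wy":0,"wz":0,"fingers":1},
])

```text
clock: 6.2
eef_pos: [573.9, -254.7, 67.3]
tool_rot: [-2.254, 1.568, 2.694]
force: [-0.5, 0.5, -5.2]
width: 43.6
```

```bash
python3 - <<'E'
from h import *
move((575.2,-255.3,41.8),0.235+np.pi/2)
E
```

```text
pos [ 573.9 -254.7   67.3] w 43.6 shift mm [25.5  1.2  0.9] units [0.034  0.0016 0.0012]
turn units [ 0.006 -0.017  0.021] alt [-29.99  -0.03  -0.03] q7 -0.67
```

Emit:
servo_tool([
  {"dx":0.015,"dy":0.001,"dz":0.001,"wx":0,"wy":0,"wz":0,"fingers":1},
  {"dx":0.01,"dy":0,"dz":0,"wx":0,"wy":0,"wz":0,"fingers":1},
  {"dx":0.006,"dy":0,"dz":0,"wx":0,"wy":0,"wz":0,"fingers":1},
  {"dx":0.002,"dy":0,"dz":0,"wx":0,"wy":0,"wz":0,"fingers":1},
  {"dx":0,"dy":0,"dz":0,"wx":0,"wy":0,"wz":0,"fingers":1},
])

```text
clock: 6.82
eef_pos: [576.1, -255.9, 44.1]
tool_rot: [0.988, 1.57, -0.347]
force: [-0.4, 0.8, -4.3]
width: 43.4
```

Emit:
servo_tool([
  {"dx":0.002,"dy":0,"dz":0,"wx":0,"wy":0,"wz":0,"fingers":1},
  {"dx":0.001,"dy":0,"dz":0,"wx":0,"wy":0,"wz":0,"fingers":1},
  {"dx":0,"dy":0,"dz":0,"wx":0,"wy":0,"wz":0,"fingers":1},
])

```text
clock: 7.2
eef_pos: [576.0, -255.8, 41.9]
tool_rot: [1.369, 1.571, 0.034]
force: [-1.8, 0.1, -2.0]
width: 43.4
```

Emit:
servo_tool([
  {"dx":0.001,"dy":0,"dz":0,"wx":0,"wy":0,"wz":0,"fingers":1},
  {"dx":0,"dy":0,"dz":0,"wx":0,"wy":0,"wz":0,"fingers":0.4},
  {"dx":0,"dy":0,"dz":0,"wx":0,"wy":0,"wz":0,"fingers":0.2},
  {"dx":0,"dy":0,"dz":0,"wx":0,"wy":0,"wz":0,"fingers":0.2},
  {"dx":0,"dy":0,"dz":0,"wx":0,"wy":0,"wz":0,"fingers":0.2},
])

```text
clock: 7.82
eef_pos: [576.0, -255.9, 40.8]
tool_rot: [0.879, 1.571, -0.456]
force: [-0.2, -0.1, 0.5]
width: 68.2
```

Emit:
servo_tool([
  {"dx":-0.03,"dy":0,"dz":0,"wx":0,"wy":0,"wz":0,"fingers":0.2},
  {"dx":-0.05,"dy":0,"dz":0,"wx":0,"wy":0,"wz":0,"fingers":0.2},
  {"dx":-0.06,"dy":0,"dz":0,"wx":0,"wy":0,"wz":0,"fingers":0},
  {"dx":-0.05,"dy":0,"dz":0,"wx":0,"wy":0,"wz":0,"fingers":0},
  {"dx":-0.03,"dy":0,"dz":0,"wx":0,"wy":0,"wz":0,"fingers":0},
])

```text
clock: 8.45
eef_pos: [576.6, -256.3, 208.1]
tool_rot: [0.953, 1.568, -0.383]
force: [0.6, -0.3, -1.1]
width: 85.5
```

```bash
python3 look.py blue_actuator,packer_red wrist; python3 - <<'E'
from h import *
import pickle
D=pickle.load(open('D.pkl','rb'))['wrist']; cv2.imwrite('pics/w2.png',D[0][:,:,::-1])
print(ctrl.read_state()['eef_pos'],ctrl.read_state()['width'])
cv2.imwrite('pics/s2.png',ctrl.get_image('scene')[:,:,::-1])
E
```

```text
wrist blue_actuator [(0.68, [315, 230, 68, 101])]
wrist packer_red [(0.69, [219, 318, 49, 76])]
[ 576.47472842 -256.11535657  206.78568525] 85.71856248864756
```

View pics/w2.png

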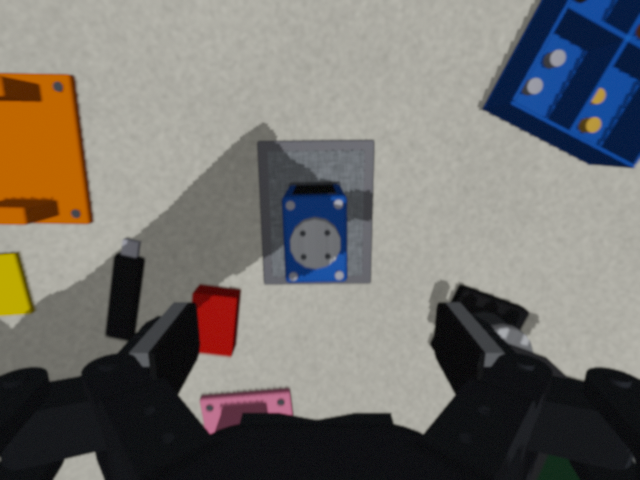

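View pics/s2.png

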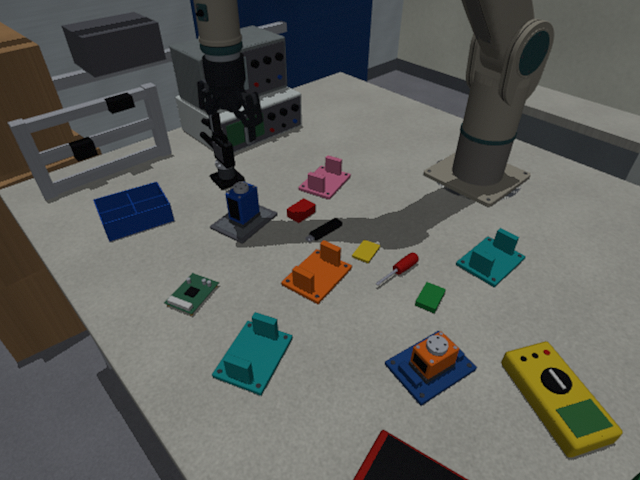

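```bash
python3 - <<'E'
from h import *
import pickle
D=pickle.load(open('D.pkl','rb'))['wrist']; ci=D[1]
c=D[0][270:370,160:260][:,:,::-1]; cv2.imwrite('pics/red.png',cv2.resize(c,(700,700),interpolation=cv2.INTER_CUBIC))
r=D[2]['packer_red'][0]['region']
# color mask
hsv=cv2.cvtColor(D[0],cv2.COLOR_RGB2HSV); m=((hsv[:,:,0]<8)|(hsv[:,:,0]>172))&(hsv[:,:,1]>150)&(hsv[:,:,2]>40)
m[:, :150]=0; m[:,260:]=0; m[:270]=0; m[370:]=0
fing=np.zeros_like(m)
print(m.sum(),r.sum())
print(fit('packer_red',0,[(ci,m,~m&(D[0].max(2)<75))],(457.6,-184.3,.16)))
E
```

```text
2648 2932
(array([ 4.56624156e+02, -1.85700036e+02,  9.64646819e-02]), np.float64(0.0705758426966292))
```

View pics/red.png

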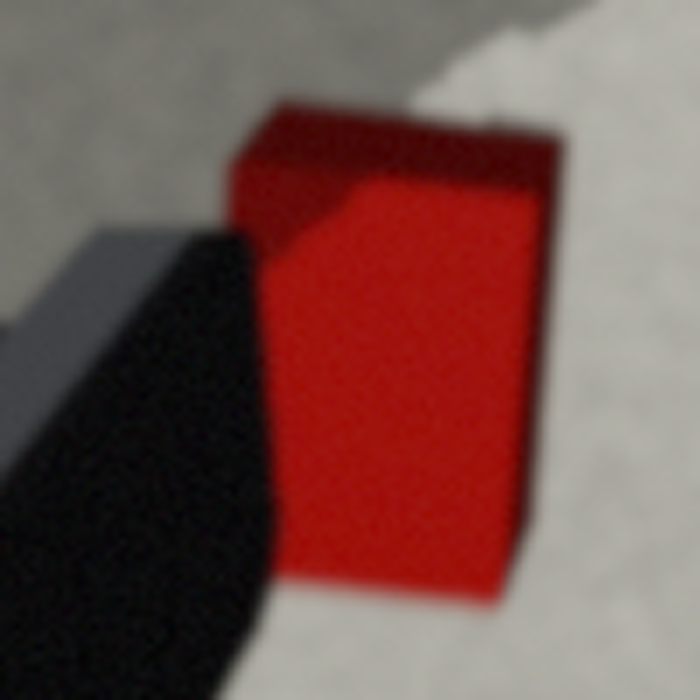

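```bash
python3 - <<'E'
from h import *
import pickle
D=pickle.load(open('D.pkl','rb'))['wrist']; ci=D[1]
a,b,c=[pix2w(ci,p,24)[:2] for p in ((193.1,293.6),(237.1,297.1),(231.4,356.1))]
print(a,b,c,'centre',(a+c)/2,np.linalg.norm(b-c),np.linalg.norm(a-b),np.arctan2(*(b-c)[::-1]),np.arctan2(*(a-b)[::-1])-np.pi/2)
move((457,-185,100),0.12+np.pi/2)
E
```

```text
[ 486.20950059 -166.20115622] [ 491.97329918 -205.2606893 ] [ 432.32545089 -210.8847172 ] centre [ 459.26747574 -188.54293671] 59.912398517115506 39.48250877487258 0.09400926243532302 0.1465071467452903
pos [ 575.7 -255.6  205.5] w 85.6 shift mm [105.5 -99.  -96.4] units [ 0.1407 -0.1319 -0.1285]
turn units [ 1.105 -0.003  0.   ] alt [-28.89  -0.    -0.  ] q7 -0.73
```

Emit:
servo_tool([
  {"dx":0,"dy":-0.044,"dz":-0.0423,"wx":0,"wy":0,"wz":0,"fingers":0.25},
  {"dx":0,"dy":-0.044,"dz":-0.0423,"wx":0,"wy":0,"wz":0,"fingers":0.25},
  {"dx":0,"dy":-0.044,"dz":-0.0423,"wx":0,"wy":0,"wz":0,"fingers":0.25},
  {"dx":0.05,"dy":0,"dz":0,"wx":0.6,"wy":0,"wz":0,"fingers":0.25},
  {"dx":0.06,"dy":0,"dz":0,"wx":0.5,"wy":0,"wz":0,"fingers":0.25},
])

```text
clock: 9.28
eef_pos: [457.2, -185.9, 122.2]
tool_rot: [1.172, 1.57, -0.279]
force: [1.0, -0.4, 0.1]
width: 64.2
```

```bash
python3 - <<'E'
from h import *
im=ctrl.get_image('wrist');cv2.imwrite('pics/w3.png',im[:,:,::-1])
move((458,-186.5,1),0.12+np.pi/2)
E
```

```text
pos [ 453.5 -184.4  116.9] w 63.9 shift mm [115.9   5.3   3. ] units [0.1545 0.007  0.004 ]
turn units [-0.02  -0.037  0.086] alt [29.98  0.14  0.06] q7 -0.76
```

View pics/w3.png

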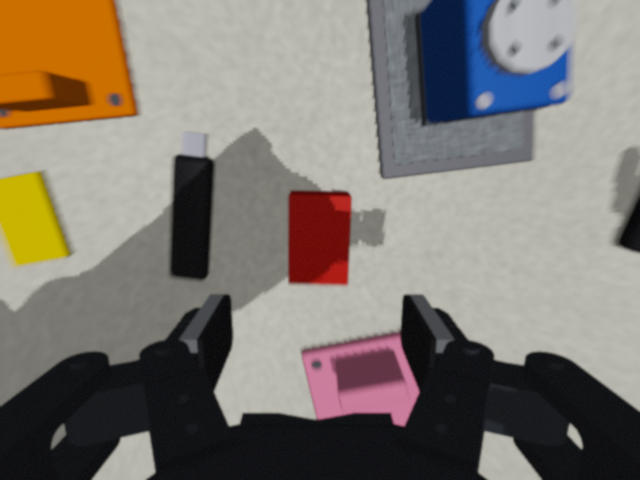

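```bash
python3 - <<'E'
from h import *
im=ctrl.get_image('wrist');ci=ctrl.camera_info('wrist');hsv=cv2.cvtColor(im,cv2.COLOR_RGB2HSV); m=((hsv[:,:,0]<8)|(hsv[:,:,0]>172))&(hsv[:,:,1]>150)&(hsv[:,:,2]>40)
m[:150]=0;m[320:]=0
print(m.sum(),fit('packer_red',0,[(ci,m,np.zeros_like(m))],(458,-186,.12)))
move((458,-186.5,1),0.12+np.pi/2)
E
```

```text
5887 (array([ 4.57067108e+02, -1.87274132e+02,  1.00632794e-01]), np.float64(0.070864898989899))
pos [ 453.5 -184.5  119. ] w 64.0 shift mm [118.    5.4   3.1] units [0.1573 0.0072 0.0041]
turn units [ 0.004 -0.045  0.092] alt [-30.    -0.14  -0.07] q7 -0.76
```

Emit:
servo_tool([
  {"dx":0.04,"dy":0.006,"dz":0.0035,"wx":0.1,"wy":0,"wz":0,"fingers":0.25},
  {"dx":0.05,"dy":0,"dz":0,"wx":0,"wy":0,"wz":0,"fingers":0.25},
  {"dx":0.04,"dy":0,"dz":0,"wx":0,"wy":0,"wz":0,"fingers":0.25},
  {"dx":0.018,"dy":0,"dz":0,"wx":0,"wy":0,"wz":0,"fingers":0.25},
  {"dx":0.005,"dy":0,"dz":0,"wx":0,"wy":0,"wz":0,"fingers":0.25},
])

```text
clock: 10.0
eef_pos: [462.2, -188.6, 8.5]
tool_rot: [-2.312, 1.57, 2.511]
force: [0.1, -0.2, 0.6]
width: 64.0
```

```bash
python3 - <<'E'
from h import *
im=ctrl.get_image('side')[150:270,290:450];cv2.imwrite('pics/d3.png',cv2.resize(im[:,:,::-1],(800,600),interpolation=cv2.INTER_CUBIC))
move((457.2,-187,1),0.11+np.pi/2)
E
```

```text
pos [ 462.4 -188.7    8.6] w 64.0 shift mm [ 7.6 -5.  -2.2] units [ 0.0102 -0.0066 -0.003 ]
turn units [ 0.001  0.001 -0.001] alt [-30.   0.   0.] q7 -0.68
```

View pics/d3.png

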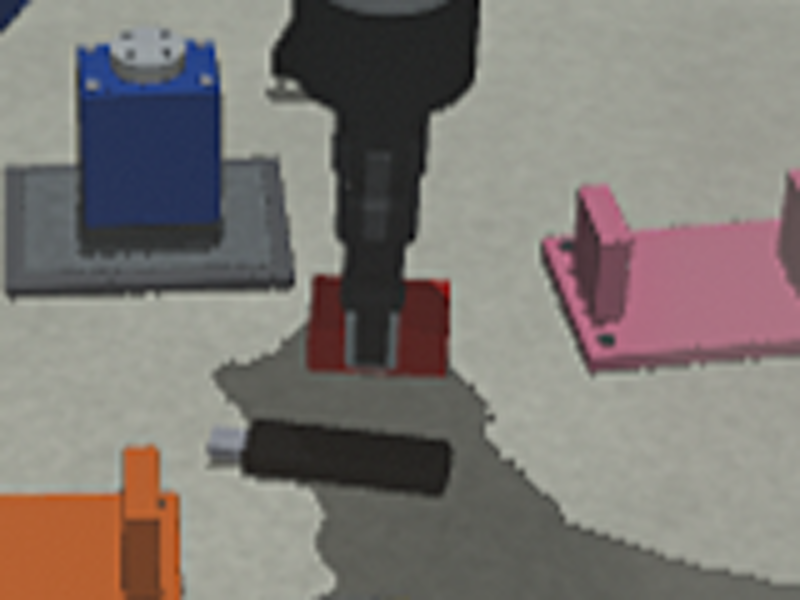

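Emit:
servo_tool([
  {"dx":0.004,"dy":-0.0066,"dz":-0.003,"wx":0,"wy":0,"wz":0,"fingers":0.25},
  {"dx":0.0035,"dy":0,"dz":0,"wx":0,"wy":0,"wz":0,"fingers":0.25},
  {"dx":0,"dy":0,"dz":0,"wx":0,"wy":0,"wz":0,"fingers":1},
  {"dx":0,"dy":0,"dz":0,"wx":0,"wy":0,"wz":0,"fingers":1},
  {"dx":0,"dy":0,"dz":0,"wx":0,"wy":0,"wz":0,"fingers":1},
])

```text
clock: 10.68
eef_pos: [457.3, -186.9, 3.5]
tool_rot: [1.319, 1.57, -0.142]
force: [-0.9, 0.7, 7.1]
width: 38.9
```

Emit:
servo_tool([
  {"dx":0,"dy":0,"dz":0,"wx":0,"wy":0,"wz":0,"fingers":1},
  {"dx":0,"dy":0,"dz":0,"wx":0,"wy":0,"wz":0,"fingers":1},
])

```text
clock: 10.92
eef_pos: [457.3, -186.8, 3.5]
tool_rot: [1.359, 1.57, -0.102]
force: [-0.6, 0.2, 6.6]
width: 39.3
```

```bash
python3 - <<'E'
from h import *
im=ctrl.get_image('wrist');cv2.imwrite('pics/w4.png',im[:,:,::-1])
im=ctrl.get_image('side')[150:270,290:450];cv2.imwrite('pics/d4.png',cv2.resize(im[:,:,::-1],(800,600),interpolation=cv2.INTER_CUBIC))
move((457.2,-187,1),0.11+np.pi/2)
E
```

```text
pos [ 457.3 -186.8    3.5] w 38.9 shift mm [ 2.5 -0.1  0.2] units [ 0.0033 -0.0001  0.0002]
turn units [-0.     0.001 -0.006] alt [ 3.e+01 -1.e-02 -0.e+00] q7 -0.66
```

View pics/d4.png

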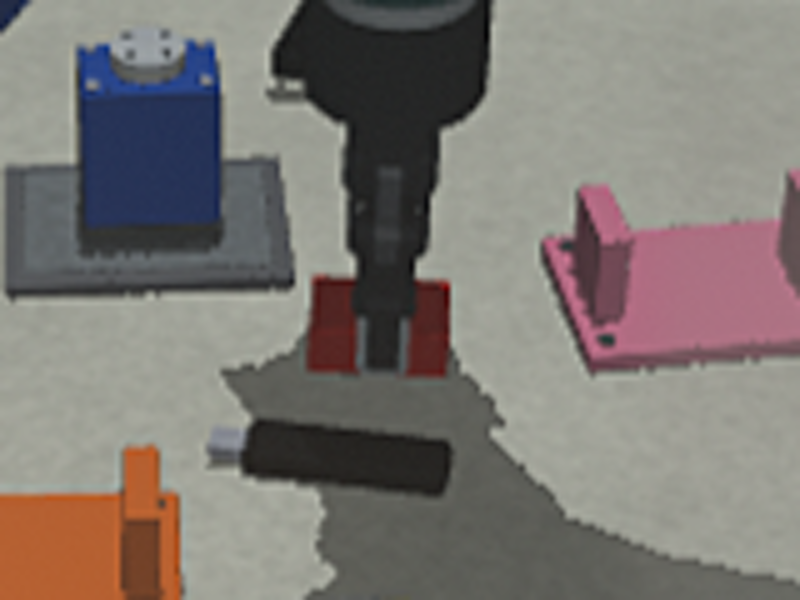

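View pics/w4.png

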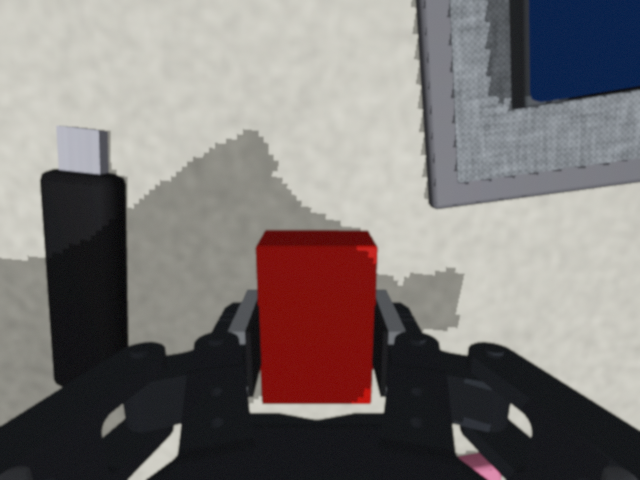

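Emit:
servo_tool([
  {"dx":-0.01,"dy":0,"dz":0,"wx":0,"wy":0,"wz":0,"fingers":1},
  {"dx":-0.03,"dy":0,"dz":0,"wx":0,"wy":0,"wz":0,"fingers":1},
  {"dx":-0.05,"dy":0,"dz":0,"wx":0,"wy":0,"wz":0,"fingers":1},
  {"dx":-0.04,"dy":0,"dz":0,"wx":-0.5,"wy":0,"wz":0,"fingers":1},
  {"dx":0,"dy":0,"dz":0,"wx":-0.5,"wy":0,"wz":0,"fingers":1},
])

```text
clock: 11.65
eef_pos: [458.5, -187.3, 102.5]
tool_rot: [0.963, 1.566, -0.391]
force: [-0.3, 0.3, -0.5]
width: 38.8
```

```bash
python3 - <<'E'
from h import *
move((573,-5,90),0.22+np.pi/2)
E
```

```text
pos [ 458.5 -187.3  102.5] w 38.8 shift mm [  12.7  151.  -153.4] units [ 0.0169  0.2013 -0.2045]
turn units [-0.027  0.026 -0.037] alt [29.97 -0.06 -0.04] q7 -0.66
```

Emit:
servo_tool([
  {"dx":0,"dy":0.042,"dz":-0.042,"wx":0,"wy":0,"wz":0,"fingers":1},
  {"dx":0,"dy":0.05,"dz":-0.05,"wx":0,"wy":0,"wz":0,"fingers":1},
  {"dx":0,"dy":0.05,"dz":-0.05,"wx":0,"wy":0,"wz":0,"fingers":1},
  {"dx":0,"dy":0.04,"dz":-0.042,"wx":0,"wy":0,"wz":0,"fingers":1},
  {"dx":0,"dy":0.019,"dz":-0.02,"wx":0,"wy":0,"wz":0,"fingers":1},
])

```text
clock: 12.28
eef_pos: [572.0, -2.0, 99.1]
tool_rot: [-2.425, 1.569, 2.506]
force: [0.1, 0.1, -1.4]
width: 38.5
```

Emit:
servo_tool([
  {"dx":0,"dy":0,"dz":0,"wx":0,"wy":0,"wz":0,"fingers":1},
])

```text
clock: 12.4
eef_pos: [571.4, -4.2, 99.5]
tool_rot: [-1.814, 1.569, 3.116]
force: [0.9, -0.4, -0.4]
width: 38.9
```

```bash
python3 - <<'E'
from h import *
im=ctrl.get_image('wrist');cv2.imwrite('pics/w5.png',im[:,:,::-1])
move((573,-5,13.5),0.22+np.pi/2)
E
```

```text
pos [570.7  -6.3  99.8] w 38.5 shift mm [86.3  2.7 -0.8] units [ 0.115   0.0036 -0.0011]
turn units [-0.052  0.006  0.019] alt [ 2.995e+01  3.000e-02 -1.000e-02] q7 -1.01
```

View pics/w5.png

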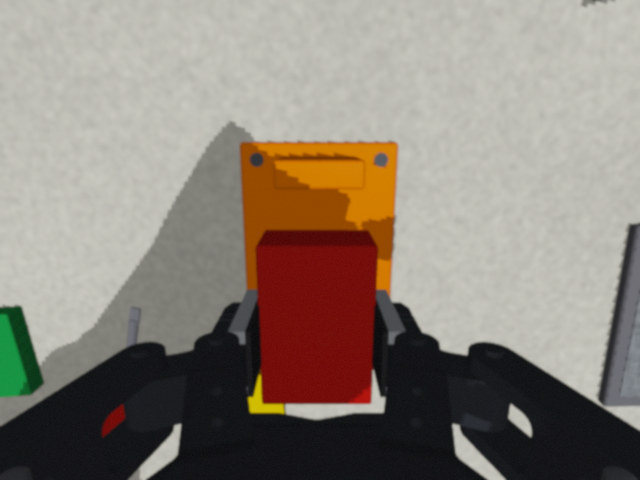

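```bash
python3 - <<'E'
from h import *
ci=ctrl.camera_info('wrist')
a=pix2w(ci,(241,143),10);b=pix2w(ci,(397,143),10); d=(a-b)[:2]; yaw=np.arctan2(d[1],d[0])-np.pi/2
print(np.hypot(*d),yaw,(a+b)[:2]/2-62*np.array([np.cos(yaw),np.sin(yaw)]))
move((573,-5,13.5),0.22+np.pi/2)
E
```

```text
89.8287252742065 0.2129475040515041 [571.61262617  -8.13011829]
pos [570.7  -6.3  99.8] w 38.5 shift mm [86.3  2.7 -0.8] units [ 0.115   0.0036 -0.0011]
turn units [-0.052  0.006  0.019] alt [ 2.995e+01  3.000e-02 -1.000e-02] q7 -1.01
```

Emit:
servo_tool([
  {"dx":0.03,"dy":0.002,"dz":0,"wx":0,"wy":0,"wz":0,"fingers":1},
  {"dx":0.03,"dy":0,"dz":0,"wx":0,"wy":0,"wz":0,"fingers":1},
  {"dx":0.03,"dy":0,"dz":0,"wx":0,"wy":0,"wz":0,"fingers":1},
  {"dx":0.013,"dy":0,"dz":0,"wx":0,"wy":0,"wz":0,"fingers":1},
  {"dx":0,"dy":0,"dz":0,"wx":0,"wy":0,"wz":0,"fingers":1},
])

```text
clock: 13.08
eef_pos: [572.3, -6.5, 22.9]
tool_rot: [-1.378, 1.569, -2.737]
force: [0.5, 0.5, -0.2]
width: 38.7
```

```bash
python3 - <<'E'
from h import *
im=ctrl.get_image('side')[190:310,220:380];cv2.imwrite('pics/d5.png',cv2.resize(im[:,:,::-1],(800,600),interpolation=cv2.INTER_CUBIC))
move((572.5,-6,13.5),0.22+np.pi/2)
E
```

```text
pos [573.   -6.1  23.5] w 38.7 shift mm [10.  -0.4 -0.2] units [ 0.0133 -0.0006 -0.0003]
turn units [-0.066  0.005  0.002] alt [ 2.993e+01  0.000e+00 -1.000e-02] q7 -0.97
```

View pics/d5.png

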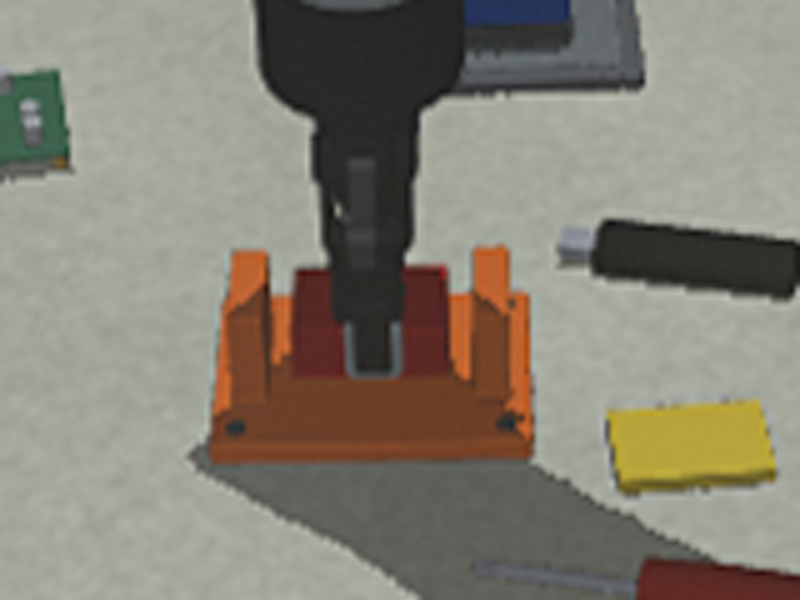

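Centred nicely; lower 10 mm and release.

Emit:
servo_tool([
  {"dx":0.006,"dy":0,"dz":0,"wx":0,"wy":0,"wz":0,"fingers":1},
  {"dx":0.004,"dy":0,"dz":0,"wx":0,"wy":0,"wz":0,"fingers":1},
  {"dx":0.002,"dy":0,"dz":0,"wx":0,"wy":0,"wz":0,"fingers":1},
  {"dx":0.001,"dy":0,"dz":0,"wx":0,"wy":0,"wz":0,"fingers":1},
  {"dx":0,"dy":0,"dz":0,"wx":0,"wy":0,"wz":0,"fingers":1},
])

```text
clock: 13.75
eef_pos: [573.2, -4.8, 13.5]
tool_rot: [1.87, 1.571, 0.514]
force: [-1.3, 0.1, -0.1]
width: 38.9
```

Emit:
servo_tool([
  {"dx":0,"dy":0,"dz":0,"wx":0,"wy":0,"wz":0,"fingers":0.4},
  {"dx":0,"dy":0,"dz":0,"wx":0,"wy":0,"wz":0,"fingers":0.3},
  {"dx":0,"dy":0,"dz":0,"wx":0,"wy":0,"wz":0,"fingers":0.3},
  {"dx":0,"dy":0,"dz":0,"wx":0,"wy":0,"wz":0,"fingers":0.3},
])

```text
clock: 14.25
eef_pos: [573.2, -4.9, 13.4]
tool_rot: [1.824, 1.571, 0.467]
force: [0.1, -0.3, 0.4]
width: 59.7
```

Emit:
servo_tool([
  {"dx":-0.03,"dy":0,"dz":0,"wx":0,"wy":0,"wz":0,"fingers":0.25},
  {"dx":-0.05,"dy":0,"dz":0,"wx":0,"wy":0,"wz":0,"fingers":0.25},
  {"dx":-0.05,"dy":0,"dz":0,"wx":0,"wy":0,"wz":0,"fingers":0.25},
  {"dx":-0.03,"dy":0,"dz":0,"wx":0,"wy":0,"wz":0,"fingers":0.25},
  {"dx":0,"dy":0,"dz":0,"wx":0,"wy":0,"wz":0,"fingers":0.25},
])

```text
clock: 14.88
eef_pos: [574.5, -4.9, 135.1]
tool_rot: [1.4, 1.567, 0.044]
force: [0.2, -1.1, 0.4]
width: 64.1
```

```bash
python3 - <<'E'
from h import *
move((446,12.5,60),0.3+np.pi/2)
im=ctrl.get_image('wrist');ci=ctrl.camera_info('wrist');cv2.imwrite('pics/w6.png',im[:,:,::-1])
hsv=cv2.cvtColor(im,cv2.COLOR_RGB2HSV); 
m=((hsv[:,:,0]<4)|(hsv[:,:,0]>172))&(hsv[:,:,1]>150)&(hsv[:,:,2]>40); n,l,st,ce=cv2.connectedComponentsWithStats(m.astype(np.uint8)); print(st[1:][st[1:,4]>200])
y=(hsv[:,:,0]>24)&(hsv[:,:,0]<34)&(hsv[:,:,1]>150); n,l,st,ce=cv2.connectedComponentsWithStats(y.astype(np.uint8)); k=1+st[1:,4].argmax(); print(st[k])
print(fit('packer_yellow',0,[(ci,l==k,(im.max(2)<60))],(446,12.5,.3)))
E
```

```text
pos [574.5  -4.9 135.1] w 64.1 shift mm [  74.6 -122.1  -44.4] units [ 0.0994 -0.1628 -0.0592]
turn units [-0.814  0.008 -0.036] alt [ 2.919e+01 -5.000e-02 -1.000e-02] q7 -1.04
[[ 285  195   61   91 5332]]
[ 232  348   57   69 3221]
(array([4.41694128e+02, 1.11442731e+01, 2.84674598e-01]), np.float64(0.07413843035041989))
```

View pics/w6.png

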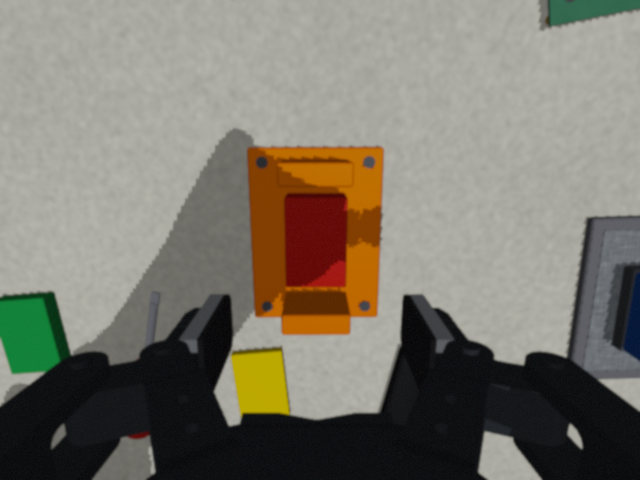

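Emit:
servo_tool([
  {"dx":0,"dy":-0.05,"dz":-0.018,"wx":0,"wy":0,"wz":0,"fingers":0.25},
  {"dx":0,"dy":-0.06,"dz":-0.022,"wx":0,"wy":0,"wz":0,"fingers":0.25},
  {"dx":0,"dy":-0.053,"dz":-0.019,"wx":0,"wy":0,"wz":0,"fingers":0.25},
  {"dx":0.02,"dy":0,"dz":0,"wx":-0.75,"wy":0,"wz":0,"fingers":0.25},
  {"dx":0,"dy":0,"dz":0,"wx":0,"wy":0,"wz":0,"fingers":0.25},
])

```text
clock: 15.55
eef_pos: [442.9, 12.4, 117.2]
tool_rot: [-1.855, 1.567, -3.133]
force: [0.4, -0.3, 0.3]
width: 64.0
```

Emit:
servo_tool([
  {"dx":0,"dy":0,"dz":0,"wx":0,"wy":0,"wz":0,"fingers":0.25},
])

```text
clock: 15.68
eef_pos: [444.6, 12.1, 118.1]
tool_rot: [-1.205, 1.57, -2.484]
force: [1.0, 0.6, -0.2]
width: 63.9
```

```bash
cat > yel.py <<'E'
from h import *
im=ctrl.get_image('wrist');ci=ctrl.camera_info('wrist');cv2.imwrite('pics/w7.png',im[:,:,::-1])
hsv=cv2.cvtColor(im,cv2.COLOR_RGB2HSV); 
y=(hsv[:,:,0]>22)&(hsv[:,:,0]<36)&(hsv[:,:,1]>130)&(hsv[:,:,2]>40); n,l,st,ce=cv2.connectedComponentsWithStats(y.astype(np.uint8)); k=1+st[1:,4].argmax(); print(st[k])
p,f=fit('packer_yellow',0,[(ci,l==k,(im.max(2)<45))],(445,12.5,.3)); print(p,f)
move((p[0],p[1],1),p[2]+np.pi/2)
E
python3 yel.py
```

```text
[ 286  194   61   88 5111]
[4.44496262e+02 1.12712920e+01 3.21101833e-01] 0.06391941391941391
pos [444.8  12.1 118.3] w 63.5 shift mm [117.3  -0.5   0.6] units [ 0.1564 -0.0007  0.0009]
turn units [-0.279  0.003  0.   ] alt [ 2.972e+01  0.000e+00 -1.000e-02] q7 -0.95
```

View pics/w7.png

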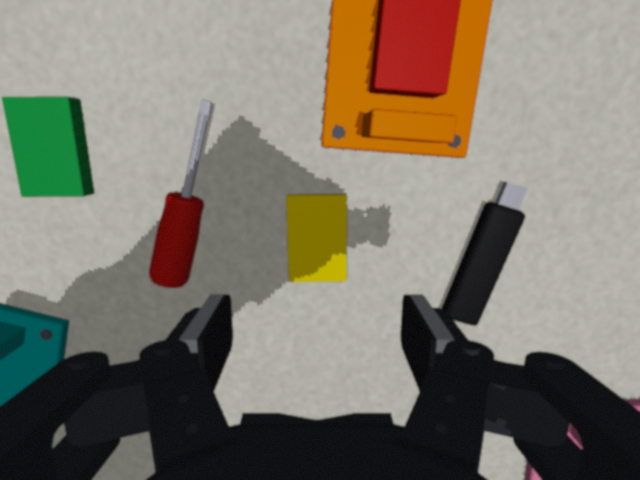

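Emit:
servo_tool([
  {"dx":0.04,"dy":-0.001,"dz":0.001,"wx":-0.2,"wy":0,"wz":0,"fingers":0.25},
  {"dx":0.05,"dy":0,"dz":0,"wx":0,"wy":0,"wz":0,"fingers":0.25},
  {"dx":0.04,"dy":0,"dz":0,"wx":0,"wy":0,"wz":0,"fingers":0.25},
  {"dx":0.018,"dy":0,"dz":0,"wx":0,"wy":0,"wz":0,"fingers":0.25},
  {"dx":0,"dy":0,"dz":0,"wx":0,"wy":0,"wz":0,"fingers":0.25},
])

```text
clock: 16.35
eef_pos: [443.5, 12.4, 12.4]
tool_rot: [-2.631, 1.567, 2.394]
force: [-0.6, -0.2, -0.2]
width: 64.1
```

```bash
python3 - <<'E'
from h import *
im=ctrl.get_image('side')[210:330,290:450];cv2.imwrite('pics/d7.png',cv2.resize(im[:,:,::-1],(800,600),interpolation=cv2.INTER_CUBIC))
move((444.6,11.6,1),0.31+np.pi/2)
E
```

```text
pos [443.8  12.5  13.1] w 64.1 shift mm [12.1  0.5  1.1] units [0.0161 0.0007 0.0015]
turn units [ 0.035 -0.028  0.005] alt [-2.996e+01 -1.000e-02 -4.000e-02] q7 -0.42
```

View pics/d7.png

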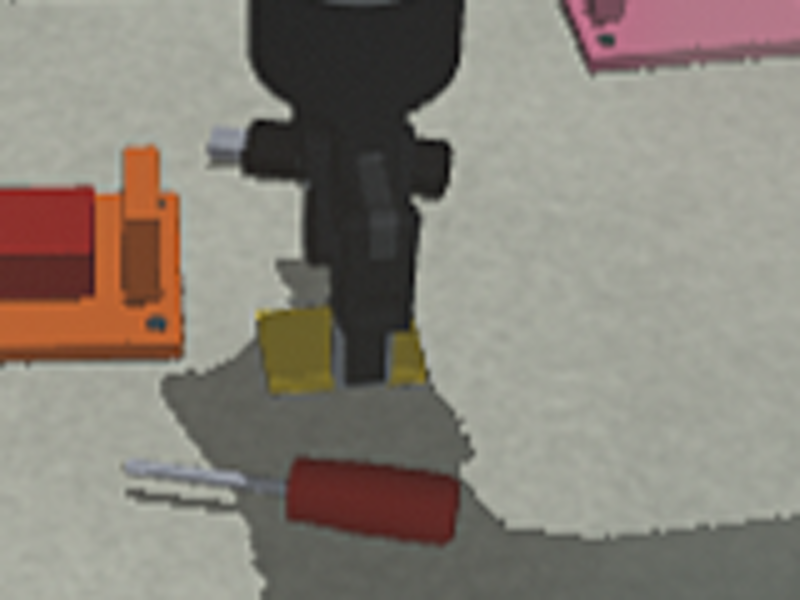

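Emit:
servo_tool([
  {"dx":0.008,"dy":0.0005,"dz":0.001,"wx":0,"wy":0,"wz":0,"fingers":0.25},
  {"dx":0.006,"dy":0,"dz":0,"wx":0,"wy":0,"wz":0,"fingers":0.25},
  {"dx":0,"dy":0,"dz":0,"wx":0,"wy":0,"wz":0,"fingers":0.45},
  {"dx":0,"dy":0,"dz":0,"wx":0,"wy":0,"wz":0,"fingers":0.45},
  {"dx":0,"dy":0,"dz":0,"wx":0,"wy":0,"wz":0,"fingers":0.45},
])

```text
clock: 17.02
eef_pos: [444.5, 12.0, 3.1]
tool_rot: [2.917, 1.567, 1.66]
force: [0.2, 0.8, -0.2]
width: 47.0
```

```bash
python3 - <<'E'
from h import *
im=ctrl.get_image('side')[210:330,290:450];cv2.imwrite('pics/d8.png',cv2.resize(im[:,:,::-1],(800,600),interpolation=cv2.INTER_CUBIC))
move((444.6,11.6,1),0.31+np.pi/2)
E
```

```text
pos [444.4  12.    3.1] w 47.2 shift mm [2.1 0.  0.5] units [0.0027 0.     0.0006]
turn units [ 0.039 -0.032 -0.006] alt [-2.996e+01  1.000e-02 -5.000e-02] q7 -0.29
```

View pics/d8.png

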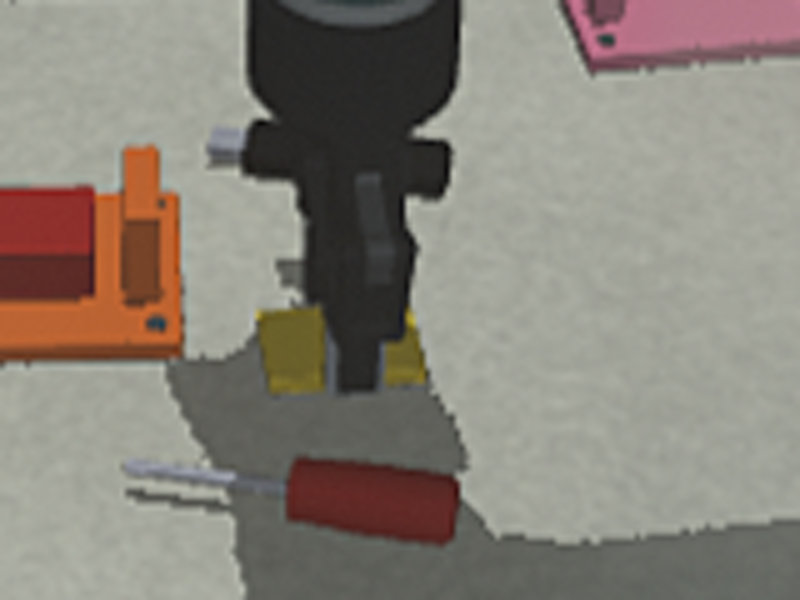

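Emit:
servo_tool([
  {"dx":0.001,"dy":0,"dz":0.0005,"wx":0,"wy":0,"wz":0,"fingers":1},
  {"dx":0,"dy":0,"dz":0,"wx":0,"wy":0,"wz":0,"fingers":1},
  {"dx":0,"dy":0,"dz":0,"wx":0,"wy":0,"wz":0,"fingers":1},
  {"dx":0,"dy":0,"dz":0,"wx":0,"wy":0,"wz":0,"fingers":1},
])

```text
clock: 17.58
eef_pos: [444.4, 11.9, 3.0]
tool_rot: [2.815, 1.566, 1.558]
force: [-1.0, 0.6, 14.4]
width: 37.6
```

Emit:
servo_tool([
  {"dx":-0.01,"dy":0,"dz":0,"wx":0,"wy":0,"wz":0,"fingers":1},
  {"dx":-0.02,"dy":0,"dz":0,"wx":0,"wy":0,"wz":0,"fingers":1},
  {"dx":-0.03,"dy":0,"dz":0,"wx":0,"wy":0,"wz":0,"fingers":1},
  {"dx":-0.02,"dy":0,"dz":0,"wx":0,"wy":0,"wz":0,"fingers":1},
  {"dx":0,"dy":0,"dz":0,"wx":0,"wy":0,"wz":0,"fingers":1},
])

```text
clock: 18.2
eef_pos: [444.9, 11.6, 62.7]
tool_rot: [2.587, 1.568, 1.331]
force: [-0.3, 0.4, -1.1]
width: 37.2
```

```bash
python3 - <<'E'
from h import *
im=ctrl.get_image('side')[180:300,290:450];cv2.imwrite('pics/d9.png',cv2.resize(im[:,:,::-1],(800,600),interpolation=cv2.INTER_CUBIC))
cv2.imwrite('pics/w9.png',ctrl.get_image('wrist')[:,:,::-1])
move((573,-5.5,80),0.22+np.pi/2)
E
```

```text
pos [444.2  11.7  61.8] w 37.4 shift mm [-18.5 117.1  56.1] units [-0.0246  0.1562  0.0749]
turn units [ 0.903 -0.033  0.004] alt [-2.91e+01 -1.00e-02 -5.00e-02] q7 -0.42
```

View pics/d9.png

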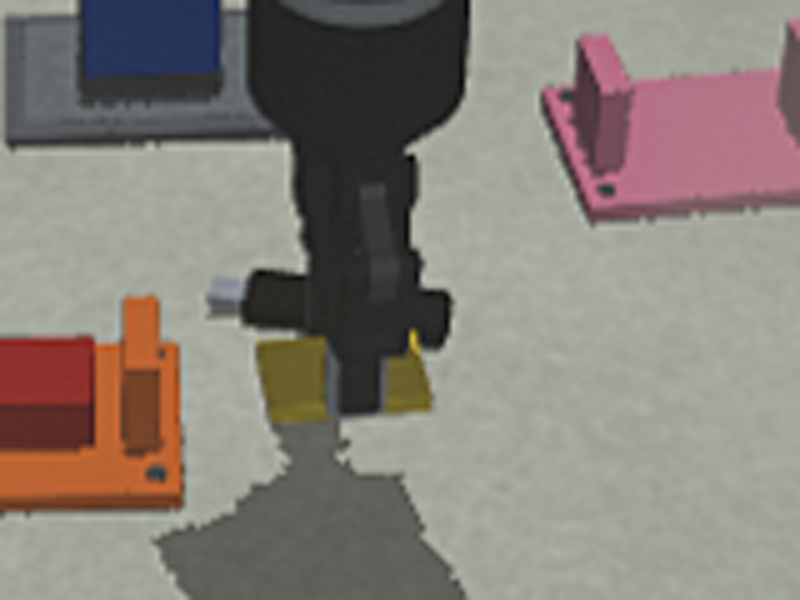

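View pics/w9.png

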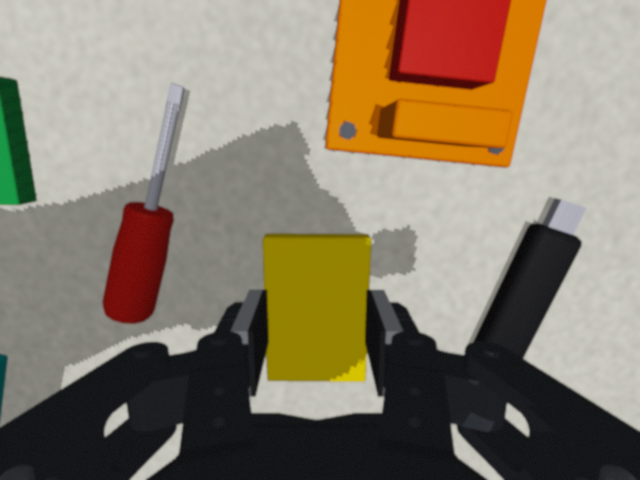

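Emit:
servo_tool([
  {"dx":-0.03,"dy":0,"dz":0,"wx":0,"wy":0,"wz":0,"fingers":1},
  {"dx":0,"dy":0.046,"dz":0.022,"wx":0,"wy":0,"wz":0,"fingers":1},
  {"dx":0,"dy":0.06,"dz":0.029,"wx":0,"wy":0,"wz":0,"fingers":1},
  {"dx":0,"dy":0.05,"dz":0.024,"wx":0,"wy":0,"wz":0,"fingers":1},
  {"dx":0,"dy":0,"dz":0,"wx":0.9,"wy":0,"wz":0,"fingers":1},
])

```text
clock: 18.92
eef_pos: [576.0, -6.8, 83.3]
tool_rot: [2.401, 1.568, 1.048]
force: [-0.5, 0.3, -0.6]
width: 37.1
```

Emit:
servo_tool([
  {"dx":0,"dy":0,"dz":0,"wx":0,"wy":0,"wz":0,"fingers":1},
  {"dx":0,"dy":0,"dz":0,"wx":0,"wy":0,"wz":0,"fingers":1},
])

```text
clock: 19.18
eef_pos: [572.1, -5.8, 83.6]
tool_rot: [-2.711, 1.566, 2.223]
force: [0.1, 0.5, -0.7]
width: 37.3
```

```bash
python3 - <<'E'
from h import *
move((573,-5.2,37.2),0.22+np.pi/2)
cv2.imwrite('pics/w10.png',ctrl.get_image('wrist')[:,:,::-1])
E
```

```text
pos [572.1  -5.8  83.6] w 37.3 shift mm [46.4  1.1 -0.2] units [ 0.0619  0.0015 -0.0003]
turn units [ 0.009 -0.039  0.018] alt [-29.99  -0.03  -0.06] q7 -0.66
```

View pics/w10.png

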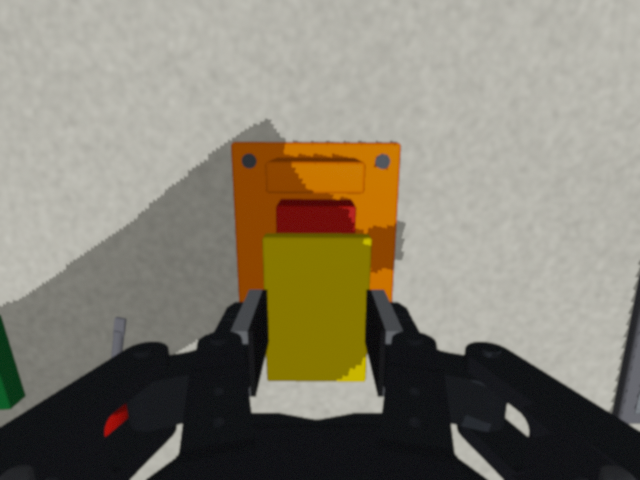

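Emit:
servo_tool([
  {"dx":0.025,"dy":0.0015,"dz":0,"wx":0,"wy":0,"wz":0,"fingers":1},
  {"dx":0.02,"dy":0,"dz":0,"wx":0,"wy":0,"wz":0,"fingers":1},
  {"dx":0.01,"dy":0,"dz":0,"wx":0,"wy":0,"wz":0,"fingers":1},
  {"dx":0,"dy":0,"dz":0,"wx":0,"wy":0,"wz":0,"fingers":1},
  {"dx":0,"dy":0,"dz":0,"wx":0,"wy":0,"wz":0,"fingers":1},
])

```text
clock: 19.85
eef_pos: [574.4, -5.8, 43.3]
tool_rot: [3.097, 1.568, 1.746]
force: [0.1, -0.5, 0.3]
width: 37.3
```

```bash
python3 - <<'E'
from h import *
move((573,-5.2,37),0.22+np.pi/2)
im=ctrl.get_image('side')[190:310,220:380];cv2.imwrite('pics/d11.png',cv2.resize(im[:,:,::-1],(800,600),interpolation=cv2.INTER_CUBIC))
E
```

```text
pos [574.4  -5.8  43.3] w 37.3 shift mm [ 6.3 -1.2 -0.9] units [ 0.0083 -0.0016 -0.0012]
turn units [-0.002 -0.028 -0.001] alt [30.   -0.    0.04] q7 -0.61
```

View pics/d11.png

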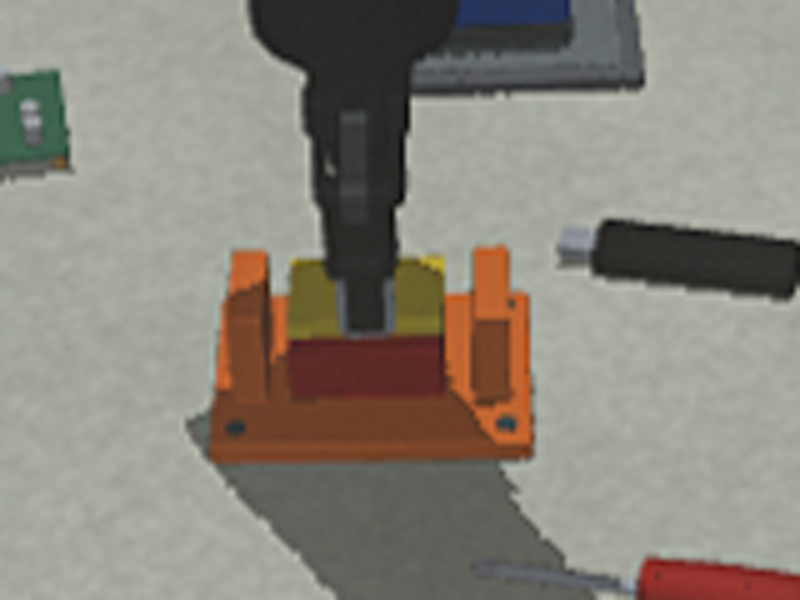

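Emit:
servo_tool([
  {"dx":0.004,"dy":-0.001,"dz":0,"wx":0,"wy":0,"wz":0,"fingers":1},
  {"dx":0.003,"dy":0,"dz":0,"wx":0,"wy":0,"wz":0,"fingers":1},
  {"dx":0.001,"dy":0,"dz":0,"wx":0,"wy":0,"wz":0,"fingers":1},
  {"dx":0,"dy":0,"dz":0,"wx":0,"wy":0,"wz":0,"fingers":1},
])

```text
clock: 20.4
eef_pos: [573.3, -5.6, 37.2]
tool_rot: [-3.042, 1.567, 1.891]
force: [-1.1, 0.6, 1.9]
width: 37.4
```

Emit:
servo_tool([
  {"dx":0,"dy":0,"dz":0,"wx":0,"wy":0,"wz":0,"fingers":0.45},
  {"dx":0,"dy":0,"dz":0,"wx":0,"wy":0,"wz":0,"fingers":0.3},
  {"dx":0,"dy":0,"dz":0,"wx":0,"wy":0,"wz":0,"fingers":0.3},
  {"dx":0,"dy":0,"dz":0,"wx":0,"wy":0,"wz":0,"fingers":0.3},
])

```text
clock: 20.9
eef_pos: [573.4, -5.8, 37.0]
tool_rot: [-3.046, 1.568, 1.887]
force: [-0.2, -0.4, -1.4]
width: 59.8
```

Emit:
servo_tool([
  {"dx":-0.03,"dy":0,"dz":0,"wx":0,"wy":0,"wz":0,"fingers":0.3},
  {"dx":-0.05,"dy":0,"dz":0,"wx":0,"wy":0,"wz":0,"fingers":0.3},
  {"dx":-0.06,"dy":0,"dz":0,"wx":0,"wy":0,"wz":0,"fingers":0},
  {"dx":-0.05,"dy":0,"dz":0,"wx":0,"wy":0,"wz":0,"fingers":0},
  {"dx":0,"dy":0,"dz":0,"wx":0,"wy":0,"wz":0,"fingers":0},
])

```text
clock: 21.52
eef_pos: [575.4, -6.7, 182.4]
tool_rot: [1.914, 1.565, 0.563]
force: [1.2, -0.5, -0.3]
width: 85.3
```

```bash
python3 - <<'E'
from h import *
move((578,287.5,200),-0.19+np.pi/2)
im=ctrl.get_image('wrist');ci=ctrl.camera_info('wrist');cv2.imwrite('pics/w12.png',im[:,:,::-1])
hsv=cv2.cvtColor(im,cv2.COLOR_RGB2HSV); 
y=(hsv[:,:,0]>22)&(hsv[:,:,0]<36)&(hsv[:,:,1]>130)&(hsv[:,:,2]>40); n,l,st,ce=cv2.connectedComponentsWithStats(y.astype(np.uint8)); k=1+st[1:,4].argmax(); print(st[k])
print(fit('packer_yellow',34,[(ci,l==k,l<0)],(573,-5,.22)))
im=ctrl.get_image('side')[190:310,220:380];cv2.imwrite('pics/d12.png',cv2.resize(im[:,:,::-1],(800,600),interpolation=cv2.INTER_CUBIC))
E
```

```text
pos [575.4  -6.7 182.4] w 85.3 shift mm [ -16.7   66.8 -286.6] units [-0.0223  0.0891 -0.3821]
turn units [ 3.915 -0.028 -0.047] alt [-26.08   0.06  -0.04] q7 -0.77
[ 288  192   55   80 4186]
(array([ 5.71421940e+02, -4.79660113e+00,  2.05790203e-01]), np.float64(0.061645370993050896))
```

View pics/w12.png

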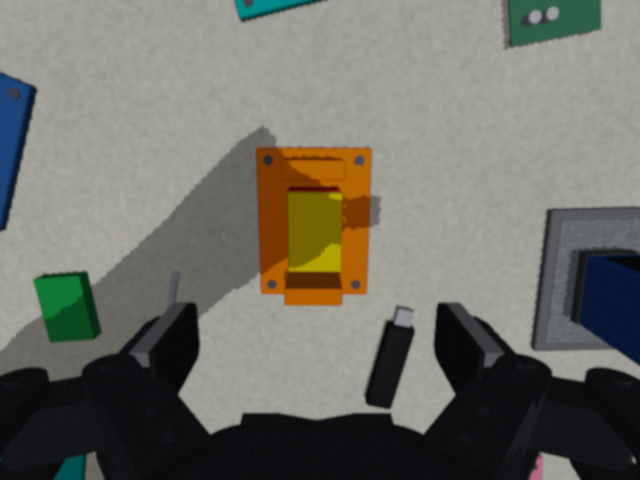

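View pics/d12.png

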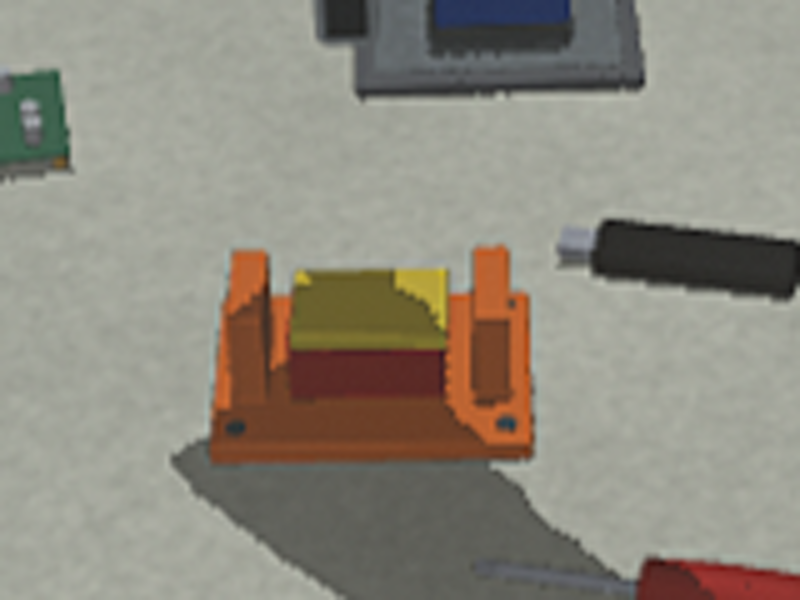

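Emit:
servo_tool([
  {"dx":0,"dy":0.01,"dz":-0.05,"wx":0,"wy":0,"wz":0,"fingers":0},
  {"dx":0,"dy":0.017,"dz":-0.07,"wx":0,"wy":0,"wz":0,"fingers":0},
  {"dx":0,"dy":0.017,"dz":-0.07,"wx":0,"wy":0,"wz":0,"fingers":0},
  {"dx":0,"dy":0.017,"dz":-0.07,"wx":0,"wy":0,"wz":0,"fingers":0},
  {"dx":0,"dy":0.016,"dz":-0.07,"wx":0,"wy":0,"wz":0,"fingers":0},
])

```text
clock: 22.25
eef_pos: [574.8, 249.6, 178.5]
tool_rot: [-2.312, 1.567, 2.62]
force: [1.5, 0.0, -0.3]
width: 85.5
```

Emit:
servo_tool([
  {"dx":0,"dy":0.012,"dz":-0.052,"wx":0,"wy":0,"wz":0,"fingers":0},
  {"dx":0,"dy":0,"dz":0,"wx":1,"wy":0,"wz":0,"fingers":0},
  {"dx":0,"dy":0,"dz":0,"wx":1,"wy":0,"wz":0,"fingers":0},
  {"dx":0,"dy":0,"dz":0,"wx":1,"wy":0,"wz":0,"fingers":0},
  {"dx":0,"dy":0,"dz":0,"wx":0.9,"wy":0,"wz":0,"fingers":0},
])

```text
clock: 22.88
eef_pos: [575.1, 287.7, 178.4]
tool_rot: [-1.826, 1.566, 2.694]
force: [-0.5, 0.1, -0.1]
width: 85.2
```

Emit:
servo_tool([
  {"dx":0,"dy":0,"dz":0,"wx":0,"wy":0,"wz":0,"fingers":0},
])

```text
clock: 23.0
eef_pos: [575.3, 287.7, 178.6]
tool_rot: [-1.788, 1.567, 2.736]
force: [0.1, -0.0, -0.9]
width: 85.3
```

```bash
python3 - <<'E'
from h import *
move((578.5,287,36),-0.19+np.pi/2)
im=ctrl.get_image('wrist');ci=ctrl.camera_info('wrist');cv2.imwrite('pics/w13.png',im[:,:,::-1])
import pickle; pickle.dump(ci,open('ci.pkl','wb'))
hsv=cv2.cvtColor(im,cv2.COLOR_RGB2HSV); 
y=(hsv[:,:,0]>5)&(hsv[:,:,0]<18)&(hsv[:,:,1]>150)&(hsv[:,:,2]>60); n,l,st,ce=cv2.connectedComponentsWithStats(y.astype(np.uint8)); print(st[1:][st[1:,4]>200])
E
```

```text
pos [575.3 287.7 178.6] w 85.3 shift mm [142.6   3.9   0.2] units [0.1901 0.0052 0.0003]
turn units [ 0.022 -0.008  0.037] alt [-2.998e+01 -6.000e-02 -1.000e-02] q7 -1.6
[[ 606   89   34  155 2806]
 [ 286  179   64   92 3041]]
```

View pics/w13.png

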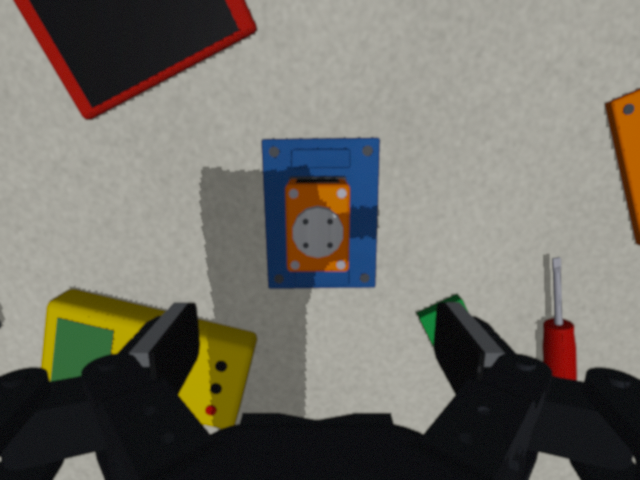

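```bash
python3 - <<'E'
from h import *
import pickle; ci=pickle.load(open('ci.pkl','rb'))
def c(n,pts,z):
    X=np.array([pix2w(ci,p,z)[:2] for p in pts]); d=X[0]+X[1]-X[2]-X[3] if len(X)>1 else [0,1]
    print(n,X.mean(0).round(1),'yaw',np.arctan2(d[1],d[0]))
c('disc',[(318.5,233)],70)
c('top',[(287,181),(349.5,181),(349.5,271),(287,271)],60)
c('nest',[(262,140),(380,139),(376,287),(268,287)],10)
move((578.5,287,31),-0.19+np.pi/2)
E
```

```text
disc [579.8 285.1] yaw 1.5707963267948966
top [581.4 284.9] yaw -0.1871707104024528
nest [578.4 282.6] yaw -0.17821198592053863
pos [575.4 287.8 178.9] w 85.3 shift mm [147.9   3.7   0.4] units [0.1972 0.0049 0.0005]
turn units [ 0.03  -0.012  0.033] alt [-2.997e+01 -5.000e-02 -2.000e-02] q7 -1.6
```

Emit:
servo_tool([
  {"dx":0.04,"dy":0.0055,"dz":0.001,"wx":0,"wy":0,"wz":0,"fingers":0},
  {"dx":0.05,"dy":0,"dz":0,"wx":0,"wy":0,"wz":0,"fingers":0},
  {"dx":0.05,"dy":0,"dz":0,"wx":0,"wy":0,"wz":0,"fingers":0},
  {"dx":0.04,"dy":0,"dz":0,"wx":0,"wy":0,"wz":0,"fingers":0},
  {"dx":0.022,"dy":0,"dz":0,"wx":0,"wy":0,"wz":0,"fingers":0},
])

```text
clock: 23.68
eef_pos: [578.8, 286.6, 26.8]
tool_rot: [-1.947, 1.566, 2.578]
force: [-0.2, 0.3, 0.1]
width: 85.4
```

Emit:
servo_tool([
  {"dx":0,"dy":0,"dz":0,"wx":0,"wy":0,"wz":0,"fingers":0.3},
])

```text
clock: 23.8
eef_pos: [579.2, 286.6, 27.9]
tool_rot: [-2.054, 1.567, 2.47]
force: [0.7, 0.2, 0.4]
width: 69.6
```

```bash
python3 - <<'E'
from h import *
move((579.3,286,25),-0.19+np.pi/2)
E
```

```text
pos [579.2 286.6  27.9] w 69.6 shift mm [2.9 0.2 0.6] units [0.0039 0.0002 0.0008]
turn units [ 0.019 -0.017  0.032] alt [-29.98  -0.05  -0.03] q7 -1.47
```

Emit:
servo_tool([
  {"dx":0.002,"dy":0,"dz":0.001,"wx":0,"wy":0,"wz":0,"fingers":1},
  {"dx":0,"dy":0,"dz":0,"wx":0,"wy":0,"wz":0,"fingers":1},
  {"dx":0,"dy":0,"dz":0,"wx":0,"wy":0,"wz":0,"fingers":1},
  {"dx":0,"dy":0,"dz":0,"wx":0,"wy":0,"wz":0,"fingers":1},
  {"dx":0,"dy":0,"dz":0,"wx":0,"wy":0,"wz":0,"fingers":1},
])

```text
clock: 24.42
eef_pos: [580.8, 286.3, 28.8]
tool_rot: [3.044, 1.567, 1.285]
force: [-0.2, -0.5, 6.3]
width: 43.1
```

Emit:
servo_tool([
  {"dx":-0.01,"dy":0,"dz":0,"wx":0,"wy":0,"wz":0,"fingers":1},
  {"dx":-0.03,"dy":0,"dz":0,"wx":0,"wy":0,"wz":0,"fingers":1},
  {"dx":-0.05,"dy":0,"dz":0,"wx":0,"wy":0,"wz":0,"fingers":1},
  {"dx":-0.04,"dy":0,"dz":0,"wx":0,"wy":0,"wz":0,"fingers":1},
  {"dx":0,"dy":0,"dz":0,"wx":0,"wy":0,"wz":0,"fingers":1},
])

```text
clock: 25.05
eef_pos: [581.6, 286.1, 128.1]
tool_rot: [2.665, 1.564, 0.906]
force: [0.3, -0.1, -3.8]
width: 43.1
```

```bash
python3 - <<'E'
from h import *
move((572.8,-5.3,125),0.215+np.pi/2)
cv2.imwrite('pics/w14.png',ctrl.get_image('wrist')[:,:,::-1])
E
```

```text
pos [581.6 286.1 128.1] w 43.1 shift mm [  1.6  45.9 287.9] units [0.0022 0.0612 0.3839]
turn units [-3.853 -0.048 -0.039] alt [26.15 -0.05  0.07] q7 -1.55
```

View pics/w14.png

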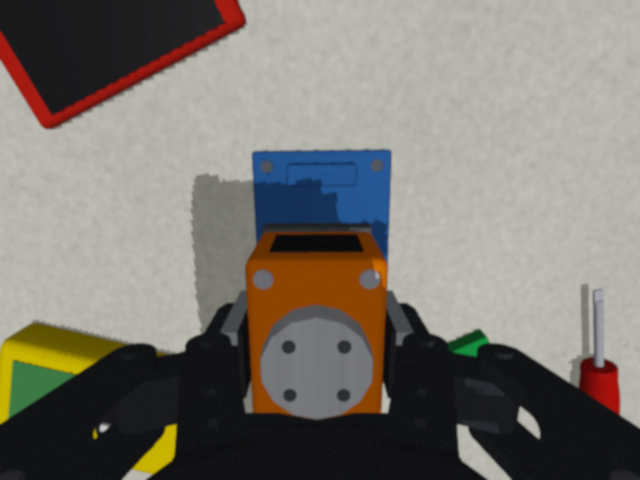

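Emit:
servo_tool([
  {"dx":0,"dy":0.006,"dz":0.04,"wx":0,"wy":0,"wz":0,"fingers":1},
  {"dx":0,"dy":0.011,"dz":0.07,"wx":0,"wy":0,"wz":0,"fingers":1},
  {"dx":0,"dy":0.012,"dz":0.075,"wx":0,"wy":0,"wz":0,"fingers":1},
  {"dx":0,"dy":0.012,"dz":0.075,"wx":0,"wy":0,"wz":0,"fingers":1},
  {"dx":0,"dy":0.011,"dz":0.07,"wx":0,"wy":0,"wz":0,"fingers":1},
])

```text
clock: 25.72
eef_pos: [570.4, 33.8, 122.8]
tool_rot: [-2.035, 1.566, 2.489]
force: [0.7, 0.3, -4.1]
width: 43.4
```

Emit:
servo_tool([
  {"dx":0,"dy":0.009,"dz":0.054,"wx":0,"wy":0,"wz":0,"fingers":1},
  {"dx":0,"dy":0,"dz":0,"wx":-1,"wy":0,"wz":0,"fingers":1},
  {"dx":0,"dy":0,"dz":0,"wx":-1,"wy":0,"wz":0,"fingers":1},
  {"dx":0,"dy":0,"dz":0,"wx":-1,"wy":0,"wz":0,"fingers":1},
  {"dx":0,"dy":0,"dz":0,"wx":-0.85,"wy":0,"wz":0,"fingers":1},
])

```text
clock: 26.35
eef_pos: [569.5, -5.2, 122.5]
tool_rot: [-2.472, 1.565, 2.458]
force: [-0.3, 0.2, -5.0]
width: 42.9
```

Emit:
servo_tool([
  {"dx":0,"dy":0,"dz":0,"wx":0,"wy":0,"wz":0,"fingers":1},
  {"dx":0,"dy":0,"dz":0,"wx":0,"wy":0,"wz":0,"fingers":1},
])

```text
clock: 26.6
eef_pos: [570.2, -5.4, 123.3]
tool_rot: [-2.668, 1.567, 2.257]
force: [-0.0, -0.6, -4.8]
width: 43.3
```

```bash
python3 - <<'E'
from h import *
move((573.3,-5,61),0.215+np.pi/2)
cv2.imwrite('pics/w15.png',ctrl.get_image('wrist')[:,:,::-1])
E
```

```text
pos [570.2  -5.4 123.3] w 43.3 shift mm [62.3  3.2  0.5] units [0.083  0.0043 0.0006]
turn units [-0.017 -0.035  0.018] alt [29.98  0.03  0.05] q7 -0.71
```

View pics/w15.png

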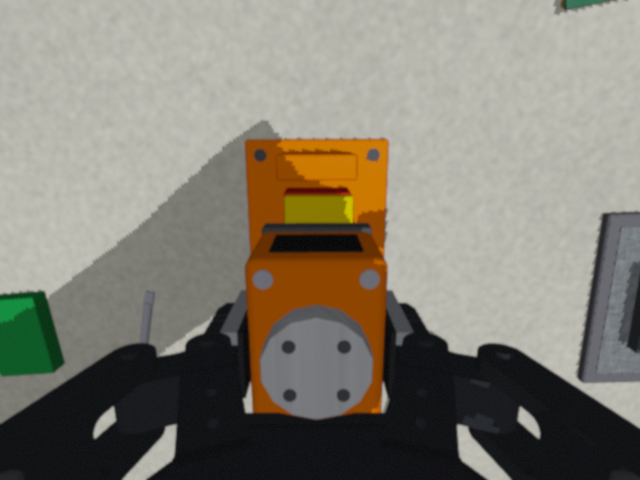

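Emit:
servo_tool([
  {"dx":0.02,"dy":0.0045,"dz":0.0005,"wx":0,"wy":0,"wz":0,"fingers":1},
  {"dx":0.025,"dy":0,"dz":0,"wx":0,"wy":0,"wz":0,"fingers":1},
  {"dx":0.015,"dy":0,"dz":0,"wx":0,"wy":0,"wz":0,"fingers":1},
  {"dx":0,"dy":0,"dz":0,"wx":0,"wy":0,"wz":0,"fingers":1},
  {"dx":0,"dy":0,"dz":0,"wx":0,"wy":0,"wz":0,"fingers":1},
])

```text
clock: 27.28
eef_pos: [574.4, -5.4, 79.2]
tool_rot: [3.127, 1.568, 1.77]
force: [-1.1, -0.4, -3.9]
width: 42.8
```

```bash
python3 - <<'E'
from h import *
move((573.3,-5,61),0.215+np.pi/2)
im=ctrl.get_image('side')[170:290,220:380];cv2.imwrite('pics/d15.png',cv2.resize(im[:,:,::-1],(800,600),interpolation=cv2.INTER_CUBIC))
E
```

```text
pos [574.4  -5.4  79.2] w 42.8 shift mm [18.2 -1.  -0.6] units [ 0.0243 -0.0013 -0.0008]
turn units [-0.007 -0.028 -0.   ] alt [29.99 -0.    0.04] q7 -0.66
```

View pics/d15.png

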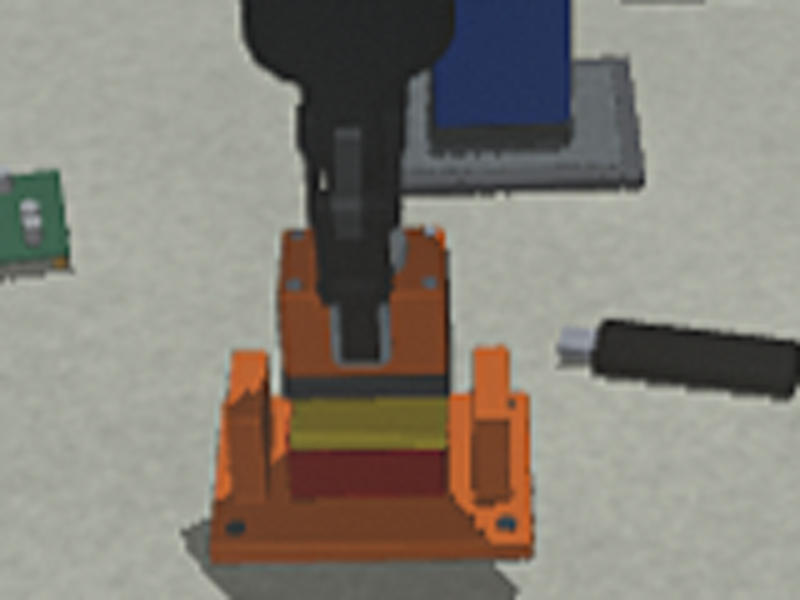

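Emit:
servo_tool([
  {"dx":0.008,"dy":-0.001,"dz":0,"wx":0,"wy":0,"wz":0,"fingers":1},
  {"dx":0.007,"dy":0,"dz":0,"wx":0,"wy":0,"wz":0,"fingers":1},
  {"dx":0.004,"dy":0,"dz":0,"wx":0,"wy":0,"wz":0,"fingers":1},
  {"dx":0.003,"dy":0,"dz":0,"wx":0,"wy":0,"wz":0,"fingers":1},
  {"dx":0,"dy":0,"dz":0,"wx":0,"wy":0,"wz":0,"fingers":1},
])

```text
clock: 27.95
eef_pos: [573.3, -5.2, 62.4]
tool_rot: [-2.962, 1.567, 1.965]
force: [0.6, -0.5, -5.4]
width: 43.2
```

Emit:
servo_tool([
  {"dx":0.001,"dy":0,"dz":0,"wx":0,"wy":0,"wz":0,"fingers":1},
  {"dx":0,"dy":0,"dz":0,"wx":0,"wy":0,"wz":0,"fingers":1},
])

```text
clock: 28.2
eef_pos: [573.5, -5.2, 61.9]
tool_rot: [-3.071, 1.567, 1.856]
force: [0.8, 0.4, -4.9]
width: 43.3
```

Emit:
servo_tool([
  {"dx":0.001,"dy":0,"dz":0,"wx":0,"wy":0,"wz":0,"fingers":1},
  {"dx":0.001,"dy":0,"dz":0,"wx":0,"wy":0,"wz":0,"fingers":1},
  {"dx":0,"dy":0,"dz":0,"wx":0,"wy":0,"wz":0,"fingers":1},
])

```text
clock: 28.58
eef_pos: [573.5, -5.2, 60.8]
tool_rot: [3.125, 1.567, 1.768]
force: [-2.0, 0.7, 2.3]
width: 43.1
```

Contact. Release and retract.

Emit:
servo_tool([
  {"dx":0,"dy":0,"dz":0,"wx":0,"wy":0,"wz":0,"fingers":0.42},
  {"dx":0,"dy":0,"dz":0,"wx":0,"wy":0,"wz":0,"fingers":0.2},
  {"dx":0,"dy":0,"dz":0,"wx":0,"wy":0,"wz":0,"fingers":0.2},
  {"dx":0,"dy":0,"dz":0,"wx":0,"wy":0,"wz":0,"fingers":0.2},
])

```text
clock: 29.08
eef_pos: [573.5, -5.2, 60.3]
tool_rot: [-3.063, 1.568, 1.864]
force: [1.1, -0.4, 0.7]
width: 68.3
```

Emit:
servo_tool([
  {"dx":-0.03,"dy":0,"dz":0,"wx":0,"wy":0,"wz":0,"fingers":0.2},
  {"dx":-0.05,"dy":0,"dz":0,"wx":0,"wy":0,"wz":0,"fingers":0.2},
  {"dx":-0.06,"dy":0,"dz":0,"wx":0,"wy":0,"wz":0,"fingers":0},
  {"dx":-0.04,"dy":0,"dz":0,"wx":0,"wy":0,"wz":0,"fingers":0},
  {"dx":0,"dy":0,"dz":0,"wx":0,"wy":0,"wz":0,"fingers":0},
])

```text
clock: 29.7
eef_pos: [575.0, -6.0, 197.5]
tool_rot: [2.067, 1.566, 0.711]
force: [-0.4, 0.8, -1.1]
width: 85.2
```

```bash
python3 - <<'E'
from h import *
move((576,-256,205),0.235+np.pi/2)
im=ctrl.get_image('wrist');ci=ctrl.camera_info('wrist');cv2.imwrite('pics/w16.png',im[:,:,::-1])
im=ctrl.get_image('side')[170:290,220:380];cv2.imwrite('pics/d16.png',cv2.resize(im[:,:,::-1],(800,600),interpolation=cv2.INTER_CUBIC))
import pickle; pickle.dump(ci,open('ci.pkl','wb'))
E
```

```text
pos [575.   -6.  197.5] w 85.2 shift mm [ -8.3 -52.3 244.4] units [-0.011  -0.0697  0.3259]
turn units [-0.194 -0.022 -0.041] alt [29.81 -0.06  0.03] q7 -0.79
```

View pics/w16.png

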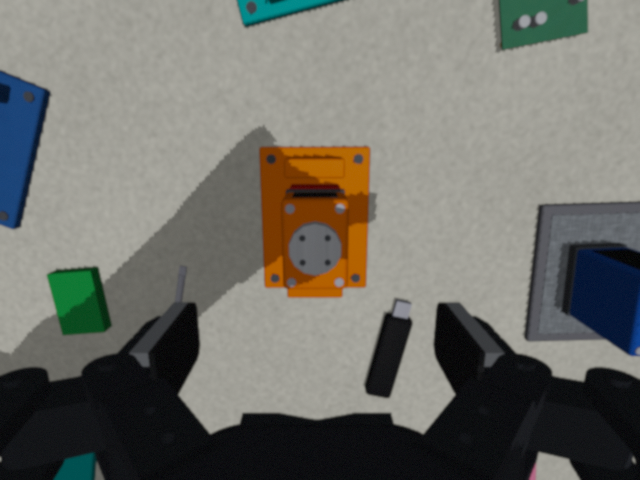

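View pics/d16.png

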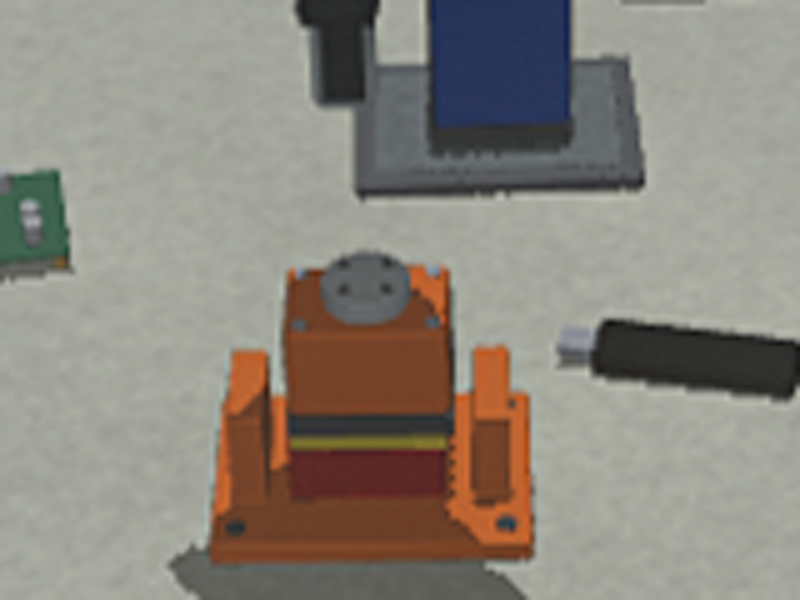

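Emit:
servo_tool([
  {"dx":0,"dy":-0.012,"dz":0.055,"wx":0,"wy":0,"wz":0,"fingers":0},
  {"dx":0,"dy":-0.016,"dz":0.075,"wx":0,"wy":0,"wz":0,"fingers":0},
  {"dx":-0.01,"dy":-0.016,"dz":0.075,"wx":0,"wy":0,"wz":0,"fingers":0},
  {"dx":0,"dy":-0.015,"dz":0.07,"wx":0,"wy":0,"wz":0,"fingers":0},
  {"dx":0,"dy":-0.01,"dz":0.051,"wx":0,"wy":0,"wz":0,"fingers":0},
])

```text
clock: 30.42
eef_pos: [573.7, -258.0, 200.4]
tool_rot: [-2.553, 1.566, 2.372]
force: [0.4, 0.5, 1.0]
width: 85.7
```

Emit:
servo_tool([
  {"dx":0,"dy":0,"dz":0,"wx":-0.2,"wy":0,"wz":0,"fingers":0},
  {"dx":0,"dy":0,"dz":0,"wx":0,"wy":0,"wz":0,"fingers":0},
])

```text
clock: 30.68
eef_pos: [574.6, -254.3, 200.4]
tool_rot: [-2.843, 1.565, 2.105]
force: [0.3, -0.2, 0.4]
width: 85.2
```

```bash
python3 - <<'E'
from h import *
import pickle
ci=pickle.load(open('ci.pkl','rb'))
print('orange disc',pix2w(ci,(315,249.5),102),'nest', np.mean([pix2w(ci,p,10) for p in ((260,147.5),(370,148),(366,287),(265,287))],axis=0))
move((576,-256,42),0.235+np.pi/2)
im=ctrl.get_image('wrist');ci=ctrl.camera_info('wrist');cv2.imwrite('pics/w17.png',im[:,:,::-1])
pickle.dump(ci,open('ci.pkl','wb'))
E
```

```text
orange disc [571.77658157  -5.13657143 102.        ] nest [571.73260914  -4.83740836  10.        ]
pos [ 574.6 -254.3  200.4] w 85.2 shift mm [158.4   1.3   2.9] units [0.2112 0.0017 0.0039]
turn units [ 0.007 -0.057  0.018] alt [-29.99  -0.03  -0.09] q7 -0.43
```

View pics/w17.png

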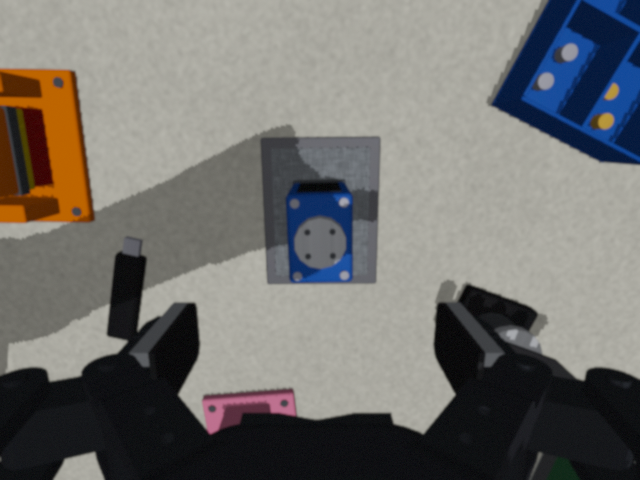

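Emit:
servo_tool([
  {"dx":0.04,"dy":0.0015,"dz":0.003,"wx":0,"wy":0,"wz":0,"fingers":0},
  {"dx":0.055,"dy":0,"dz":0,"wx":0,"wy":0,"wz":0,"fingers":0},
  {"dx":0.055,"dy":0,"dz":0,"wx":0,"wy":0,"wz":0,"fingers":0},
  {"dx":0.045,"dy":0,"dz":0,"wx":0,"wy":0,"wz":0,"fingers":0},
  {"dx":0.015,"dy":0,"dz":0,"wx":0,"wy":0,"wz":0,"fingers":0},
])

```text
clock: 31.35
eef_pos: [575.7, -254.1, 42.1]
tool_rot: [-2.721, 1.563, 2.229]
force: [0.1, 1.6, 0.9]
width: 85.2
```

Emit:
servo_tool([
  {"dx":0,"dy":0,"dz":0,"wx":0,"wy":0,"wz":0,"fingers":0.3},
])

```text
clock: 31.48
eef_pos: [576.6, -256.0, 44.3]
tool_rot: [-2.921, 1.567, 2.028]
force: [0.3, -0.4, -0.3]
width: 69.8
```

```bash
python3 - <<'E'
from h import *
import pickle
ci=pickle.load(open('ci.pkl','rb'))
print('disc',pix2w(ci,(320,242.5),100))
move((576,-256,42),0.235+np.pi/2)
E
```

```text
disc [ 575.92490621 -255.62058219  100.        ]
pos [ 576.6 -256.    44.3] w 69.8 shift mm [ 2.3 -0.6 -0.1] units [ 0.003  -0.0008 -0.0002]
turn units [ 0.017 -0.038  0.009] alt [-2.998e+01 -1.000e-02 -6.000e-02] q7 -0.3
```

Emit:
servo_tool([
  {"dx":0.002,"dy":-0.001,"dz":0,"wx":0,"wy":0,"wz":0,"fingers":1},
  {"dx":0,"dy":0,"dz":0,"wx":0,"wy":0,"wz":0,"fingers":1},
  {"dx":0,"dy":0,"dz":0,"wx":0,"wy":0,"wz":0,"fingers":1},
  {"dx":0,"dy":0,"dz":0,"wx":0,"wy":0,"wz":0,"fingers":1},
  {"dx":0,"dy":0,"dz":0,"wx":0,"wy":0,"wz":0,"fingers":1},
])

```text
clock: 32.1
eef_pos: [576.7, -257.1, 44.4]
tool_rot: [2.585, 1.567, 1.25]
force: [-0.4, 1.7, 5.7]
width: 43.7
```

Emit:
servo_tool([
  {"dx":-0.01,"dy":0,"dz":0,"wx":0,"wy":0,"wz":0,"fingers":1},
  {"dx":-0.04,"dy":0,"dz":0,"wx":0,"wy":0,"wz":0,"fingers":1},
  {"dx":-0.06,"dy":0,"dz":0,"wx":0,"wy":0,"wz":0,"fingers":1},
  {"dx":-0.06,"dy":0,"dz":0,"wx":0,"wy":0,"wz":0,"fingers":1},
  {"dx":-0.03,"dy":0,"dz":0,"wx":0,"wy":0,"wz":0,"fingers":1},
])

```text
clock: 32.72
eef_pos: [576.2, -258.4, 195.5]
tool_rot: [2.289, 1.569, 0.953]
force: [0.7, 0.4, -5.1]
width: 43.2
```

```bash
python3 - <<'E'
from h import *
move((578,283.5,195),-0.187+np.pi/2)
E
```

```text
pos [ 576.2 -258.4  195.5] w 43.2 shift mm [   1.4  127.9 -526.6] units [ 0.0018  0.1706 -0.7021]
turn units [ 4.03  -0.015 -0.011] alt [-2.597e+01  2.000e-02 -2.000e-02] q7 -0.42
```

Emit:
servo_tool([
  {"dx":0,"dy":0.01,"dz":-0.04,"wx":0,"wy":0,"wz":0,"fingers":1},
  {"dx":0,"dy":0.015,"dz":-0.06,"wx":0,"wy":0,"wz":0,"fingers":1},
  {"dx":0,"dy":0.018,"dz":-0.075,"wx":0,"wy":0,"wz":0,"fingers":1},
  {"dx":0,"dy":0.018,"dz":-0.075,"wx":0,"wy":0,"wz":0,"fingers":1},
  {"dx":0,"dy":0.018,"dz":-0.075,"wx":0,"wy":0,"wz":0,"fingers":1},
])

```text
clock: 33.35
eef_pos: [576.0, -4.9, 193.6]
tool_rot: [-2.882, 1.567, 2.065]
force: [1.5, 1.6, -5.2]
width: 43.1
```

Emit:
servo_tool([
  {"dx":0,"dy":0.018,"dz":-0.075,"wx":0,"wy":0,"wz":0,"fingers":1},
  {"dx":0,"dy":0.018,"dz":-0.075,"wx":0,"wy":0,"wz":0,"fingers":1},
  {"dx":0,"dy":0.018,"dz":-0.075,"wx":0,"wy":0,"wz":0,"fingers":1},
  {"dx":0,"dy":0.018,"dz":-0.07,"wx":0,"wy":0,"wz":0,"fingers":1},
  {"dx":0,"dy":0.013,"dz":-0.05,"wx":0,"wy":0,"wz":0,"fingers":1},
])

```text
clock: 33.98
eef_pos: [577.0, 263.1, 194.0]
tool_rot: [-2.767, 1.566, 2.184]
force: [1.5, -1.0, -3.8]
width: 43.5
```

Emit:
servo_tool([
  {"dx":0,"dy":0.007,"dz":-0.032,"wx":0,"wy":0,"wz":0,"fingers":1},
  {"dx":0,"dy":0,"dz":0,"wx":1,"wy":0,"wz":0,"fingers":1},
  {"dx":0,"dy":0,"dz":0,"wx":1,"wy":0,"wz":0,"fingers":1},
  {"dx":0,"dy":0,"dz":0,"wx":1,"wy":0,"wz":0,"fingers":1},
  {"dx":0,"dy":0,"dz":0,"wx":1,"wy":0,"wz":0,"fingers":1},
])

```text
clock: 34.6
eef_pos: [577.1, 284.1, 194.2]
tool_rot: [-2.218, 1.567, 2.307]
force: [1.0, 0.1, -3.9]
width: 43.6
```

Emit:
servo_tool([
  {"dx":0,"dy":0,"dz":0,"wx":0,"wy":0,"wz":0,"fingers":1},
  {"dx":0,"dy":0,"dz":0,"wx":0,"wy":0,"wz":0,"fingers":1},
])

```text
clock: 34.85
eef_pos: [577.5, 284.2, 194.5]
tool_rot: [-2.444, 1.567, 2.087]
force: [-0.5, -0.1, -4.5]
width: 43.5
```

```bash
python3 - <<'E'
from h import *
move((578.2,283.3,46.4),-0.187+np.pi/2)
im=ctrl.get_image('wrist');ci=ctrl.camera_info('wrist');cv2.imwrite('pics/w18.png',im[:,:,::-1])
import pickle;pickle.dump(ci,open('ci.pkl','wb'))
E
```

```text
pos [577.5 284.2 194.5] w 43.5 shift mm [148.1   1.2   1.1] units [0.1974 0.0016 0.0015]
turn units [ 0.051 -0.025  0.021] alt [-29.95  -0.03  -0.04] q7 -1.6
```

View pics/w18.png

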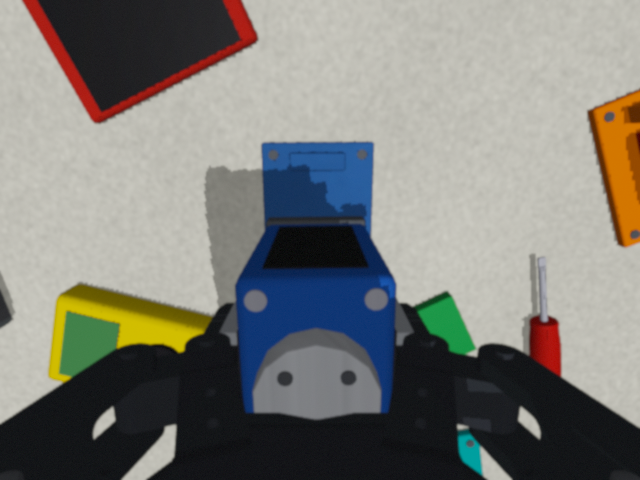

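Emit:
servo_tool([
  {"dx":0.03,"dy":0.0015,"dz":0.001,"wx":0,"wy":0,"wz":0,"fingers":1},
  {"dx":0.05,"dy":0,"dz":0,"wx":0,"wy":0,"wz":0,"fingers":1},
  {"dx":0.05,"dy":0,"dz":0,"wx":0,"wy":0,"wz":0,"fingers":1},
  {"dx":0.03,"dy":0,"dz":0,"wx":0,"wy":0,"wz":0,"fingers":1},
  {"dx":0.01,"dy":0,"dz":0,"wx":0,"wy":0,"wz":0,"fingers":1},
])

```text
clock: 35.52
eef_pos: [577.7, 283.3, 65.2]
tool_rot: [-1.909, 1.567, 2.621]
force: [0.6, -0.4, -4.1]
width: 43.3
```

Emit:
servo_tool([
  {"dx":0,"dy":0,"dz":0,"wx":0,"wy":0,"wz":0,"fingers":1},
  {"dx":0,"dy":0,"dz":0,"wx":0,"wy":0,"wz":0,"fingers":1},
])

```text
clock: 35.78
eef_pos: [579.7, 283.9, 68.6]
tool_rot: [2.996, 1.567, 1.242]
force: [-0.5, 0.3, -4.4]
width: 43.7
```

```bash
python3 - <<'E'
from h import *
import pickle;ci=pickle.load(open('ci.pkl','rb'))
a=pix2w(ci,(263,143),10);b=pix2w(ci,(373,143),10); d=(a-b)[:2]; yaw=np.arctan2(d[1],d[0])-np.pi/2
print(np.hypot(*d),yaw,(a+b)[:2]/2-62*np.array([np.cos(yaw),np.sin(yaw)]))
move((578.2,283.3,46.4),-0.187+np.pi/2)
im=ctrl.get_image('side')[300:420,170:330];cv2.imwrite('pics/d18.png',cv2.resize(im[:,:,::-1],(800,600),interpolation=cv2.INTER_CUBIC))
E
```

```text
89.11221606666402 -0.18350383409491378 [577.21057734 282.92564344]
pos [579.7 283.9  68.6] w 43.7 shift mm [22.2 -1.4  1. ] units [ 0.0296 -0.0018  0.0013]
turn units [ 0.037 -0.039 -0.006] alt [-2.996e+01  1.000e-02 -6.000e-02] q7 -1.49
```

View pics/d18.png

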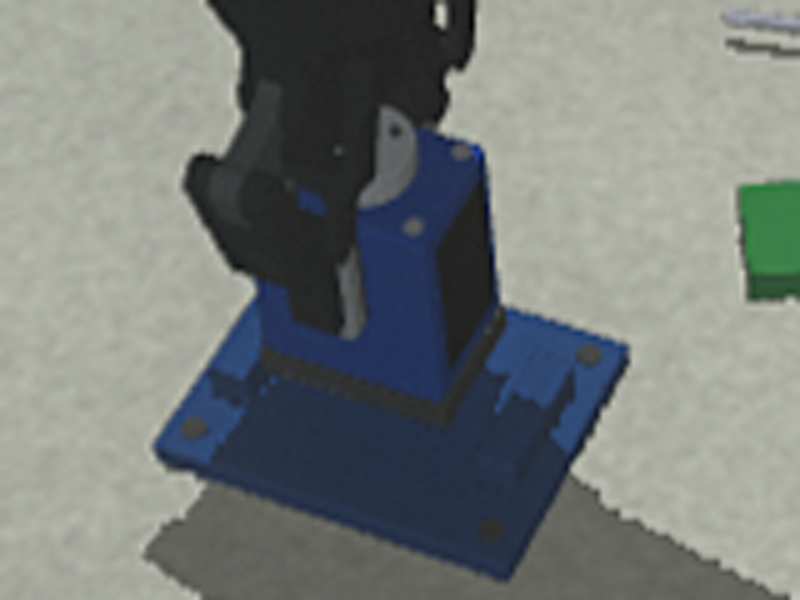

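Emit:
servo_tool([
  {"dx":0.008,"dy":-0.002,"dz":0.001,"wx":0,"wy":0,"wz":0,"fingers":1},
  {"dx":0.008,"dy":0,"dz":0,"wx":0,"wy":0,"wz":0,"fingers":1},
  {"dx":0.006,"dy":0,"dz":0,"wx":0,"wy":0,"wz":0,"fingers":1},
  {"dx":0.004,"dy":0,"dz":0,"wx":0,"wy":0,"wz":0,"fingers":1},
  {"dx":0.001,"dy":0,"dz":0,"wx":0,"wy":0,"wz":0,"fingers":1},
])

```text
clock: 36.45
eef_pos: [576.9, 283.3, 46.7]
tool_rot: [-2.538, 1.568, 1.991]
force: [0.2, 0.1, -4.6]
width: 43.4
```

Emit:
servo_tool([
  {"dx":0.001,"dy":0,"dz":0,"wx":0,"wy":0,"wz":0,"fingers":1},
  {"dx":0,"dy":0,"dz":0,"wx":0,"wy":0,"wz":0,"fingers":1},
])

```text
clock: 36.7
eef_pos: [577.0, 283.3, 46.6]
tool_rot: [-2.686, 1.567, 1.843]
force: [-1.7, 0.6, -2.3]
width: 43.8
```

Emit:
servo_tool([
  {"dx":0.001,"dy":0,"dz":0,"wx":0,"wy":0,"wz":0,"fingers":1},
  {"dx":0,"dy":0,"dz":0,"wx":0,"wy":0,"wz":0,"fingers":0.42},
  {"dx":0,"dy":0,"dz":0,"wx":0,"wy":0,"wz":0,"fingers":0.2},
  {"dx":0,"dy":0,"dz":0,"wx":0,"wy":0,"wz":0,"fingers":0.2},
  {"dx":0,"dy":0,"dz":0,"wx":0,"wy":0,"wz":0,"fingers":0.2},
])

```text
clock: 37.33
eef_pos: [577.1, 283.3, 45.4]
tool_rot: [-2.706, 1.568, 1.823]
force: [-0.6, 0.3, 1.0]
width: 67.9
```

Emit:
servo_tool([
  {"dx":-0.03,"dy":0,"dz":0,"wx":0,"wy":0,"wz":0,"fingers":0.2},
  {"dx":-0.05,"dy":0,"dz":0,"wx":0,"wy":0,"wz":0,"fingers":0.2},
  {"dx":-0.06,"dy":0,"dz":0,"wx":0,"wy":0,"wz":0,"fingers":0},
  {"dx":-0.06,"dy":0,"dz":0,"wx":0,"wy":0,"wz":0,"fingers":0},
  {"dx":0,"dy":0,"dz":0,"wx":0,"wy":0,"wz":0,"fingers":0},
])

```text
clock: 37.95
eef_pos: [580.0, 282.6, 201.1]
tool_rot: [2.447, 1.561, 0.692]
force: [1.0, -0.7, 0.2]
width: 85.4
```

Emit:
servo_tool([
  {"dx":0,"dy":0,"dz":0,"wx":0,"wy":0,"wz":0,"fingers":0},
  {"dx":0,"dy":0,"dz":0,"wx":0,"wy":0,"wz":0,"fingers":0},
])

```text
clock: 38.2
eef_pos: [576.3, 282.9, 194.5]
tool_rot: [-2.094, 1.567, 2.435]
force: [-0.1, 0.4, -0.8]
width: 85.0
```

```bash
python3 - <<'E'
from h import *
im=ctrl.get_image('wrist');ci=ctrl.camera_info('wrist');cv2.imwrite('pics/w19.png',im[:,:,::-1])
import pickle;pickle.dump(ci,open('ci.pkl','wb'))
cv2.imwrite('pics/s19.png',ctrl.get_image('scene')[:,:,::-1])
cv2.imwrite('pics/d19.png',ctrl.get_image('side')[:,:,::-1])
E
```

```text
(no output)
```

View pics/w19.png

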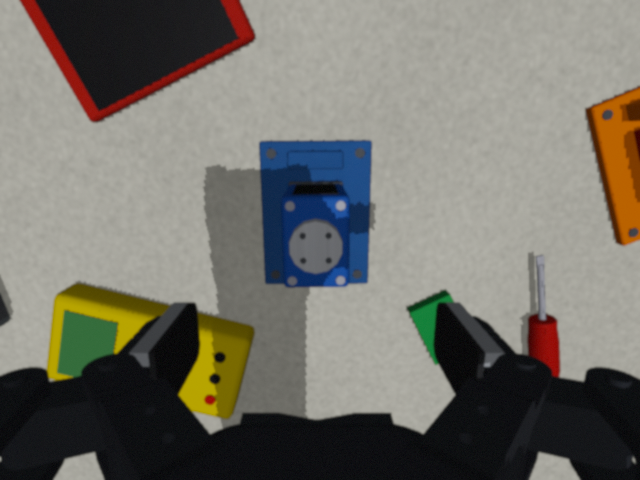

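View pics/s19.png

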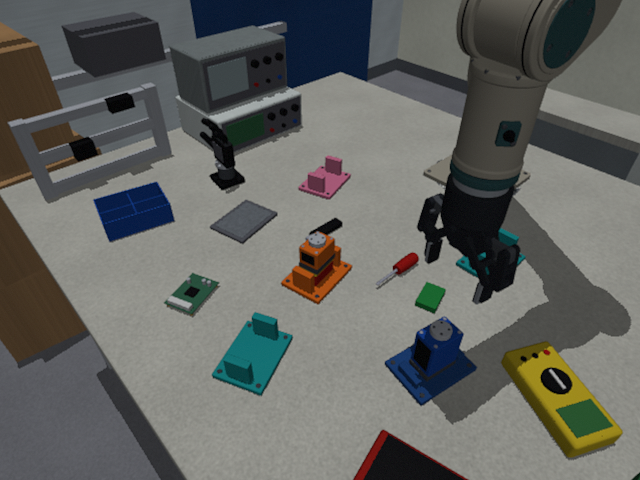

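View pics/d19.png

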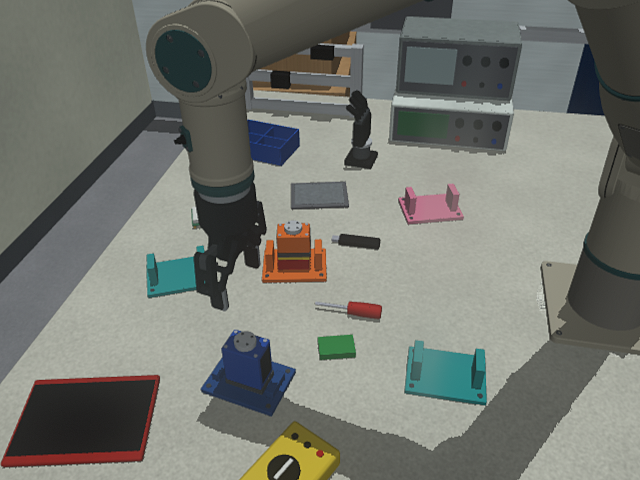

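```bash
python3 - <<'E'
from h import *
import pickle;ci=pickle.load(open('ci.pkl','rb'))
print('disc',pix2w(ci,(316,247),102),'nest',np.mean([pix2w(ci,p,10) for p in ((260.5,142),(371,141),(367,283),(266,283))],axis=0))
im=cv2.imread('pics/d19.png');cv2.imwrite('pics/d20.png',np.hstack([cv2.resize(im[215:285,255:335],(400,350)),cv2.resize(im[320:420,195:305],(385,350))]))
E
```

```text
disc [576.12973842 282.72722507 102.        ] nest [578.27829737 282.41101705  10.        ]
```

View pics/d20.png

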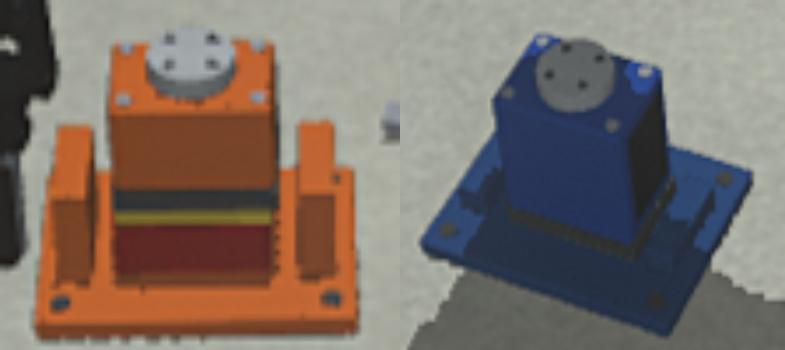

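Both are upright, centred to about 2 mm and clear of the gripper, so I am handing the job in.

```bash
python3 -c "
from cell import ctrl
print(ctrl.finish_job(), ctrl.read_state()['clock'])"
```

```text
the job is handed in; nothing more can be done
the job is handed in; nothing more can be done
```

The swap is done and handed in. The last clock reading was 38.2 s of the 128 s allowed, and no verdict was reported.

**What I did:**
1. Parked the blue actuator on the grey tray.
2. Laid the red packer and then the yellow one (24 + 8 mm) in the orange nest.
3. Set the orange actuator on the packers.
4. Moved the blue actuator from the tray into the blue nest.

**Last checks:**
- **Orange nest:** the wrist view put the orange actuator within about 1 mm of the nest centre. At the set-down contact, the arm height put its underside at about 42 mm. In the side picture it stands upright with its base plate directly on the packers.
- **Blue nest:** the blue actuator's disc measured about 2 mm from the nest centre, which is within the 12 mm limit. It stands upright on the floor, between the posts.
- **Robot hand and gripper:** the robot hand is still standing in its starting place. The gripper was open and well above both actuators.

None of the final checks failed. My position estimates from different views differed by 2 to 3 mm.

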